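# Ready the vegetable chipper for its clean cutting grid

## Task

Take the loose round guide pin with the round head out of the drip rack and stand it, head up and fully home, in the empty bore of the vegetable chipper's base, and let go of it. Then pull the chipper's spring latch sideways by its knob while the press arm is still down, lift the arm off its stud until its coupler end is about 7 to 10 cm above the top of the stud, and hold it there: finish while still holding the arm raised and still, with the pin left standing in its bore. Leave the other things on the counter and in the rack where they are.

Things in the scene. Friction and masses are not known exactly. Their poses are not given: they have to be found in the camera images.
- press: Vegetable chipper, fixed; aluminium base 280 x 220 x 34 mm. Origin centre of underside, z up, x along the press arm from stud to hinge, y across it. In mm: stud at x -115; hinge axis along y through (115, 0, 109), its cheeks 128 high; fixed guide pin at (20, 85), top 106 high; empty bore at (20, -85). Arm bar 28 wide, top 120 high.
- bore (a point): Centre of the mouth of the empty bore, 34 mm above the counter. Round, upright, 16 mm across with a 2 mm chamfer, 28 mm deep. Axes as press.
- guide_pin: Loose steel guide pin, 90 g, 100 mm long: round shank 14 mm across and 79 mm long with a chamfered foot, then a round head 24 mm across and 21 mm high at the top. Origin at the centre of the foot's end, z along the pin to the head. Starts upright in any of the rack's three holes.
- rack: White plastic drip rack, fixed, 170 x 60 x 30 mm, origin at the centre of its underside, z up, x along the row of its three holes at x = -55, 0 and 55 mm (each 18 mm across, 20 mm deep, so pins stand with the foot 10 mm above the counter).
- press_arm (a joint): Angle of the press arm about its hinge (rad): 0 down, coupler over the stud; grows as the coupler end rises, up to 0.8. Weighs about 0.7 kg with its pusher plate and falls back if let go; raising it takes about 4 to 5 N at the coupler end. Unless the latch is pulled it stops at about 0.013.
- latch (a joint): How far the spring latch is pulled (m): 0 closed, its jaw under the stud's head; grows as the knob is pulled towards the press's +y, up to 0.016. Its spring pushes back with 5 N when closed and 9 N when fully pulled. The jaw is clear of the stud's head from about 0.010 on. It springs back when let go.
- latch_knob (a point): Centre of the latch's black knob, a disc on edge, 28 mm across, 24 mm thick along the press's y (flat faces to +y and -y). Arm down: at (-115, 0, 148) mm in press, its axes parallel. It rides on the arm, 230 mm from the hinge axis along the arm and 39 mm above it. Below it a 12 x 10 mm stem, then the slide plate, top 34 mm below the centre, reaching 36 mm to +y.
- coupler (a point): Point on the underside of the coupler at the arm's free end, on the stud's axis when the arm is down (then level with the stud's top). The coupler is 60 mm along the arm and 52 mm across.
- stud_top (a point): Top of the fixed ball-topped stud, 94 mm above the counter; its head is 35 mm across with a flat underside. Axes as press.
- square_bar: Bystander in the rack: steel bar with a square 12 mm shank and a square 21 mm head, 100 mm long; origin at its foot. Not the guide pin.
- short_pin: Bystander in the rack: plain round steel pin without a head, 14 mm across, 70 mm long; origin at its foot. Not the guide pin.
- saucepan: Bystander: dark saucepan, 170 mm across and 100 mm high, origin at the centre of its underside.
- jar: Bystander: small seasoning jar, 44 mm across, 75 mm high, origin at the centre of its underside.
- foil_tray: Bystander: aluminium tray 200 x 150 x 42 mm with two peeled potatoes in it, origin at the centre of its underside.
- spatula: Bystander: spatula lying on the counter, origin on its underside.
- cutting_grid: Bystander: clean square cutting grid, 120 x 120 x 14 mm with a small ear on two sides, lying flat; origin at the centre of its underside.
- mug: Bystander: white mug, 76 mm across, 85 mm high, origin at the centre of its underside.

How it is judged:
By the outcome, as a careful person would: the job done as asked, in the order asked, and still so for the second after the job is handed in, while the arm keeps its last pose, push and grip.
It also fails if it takes over 59 s, if anything falls off the work surface, if the arm or the gripper's body presses on something with over 40 N, if the wrist force passes 120 N, or if a joint passes its speed limit or range.

## Robot

A 6-joint arm with a two-finger parallel gripper is mounted at the origin on the work surface. World frame = base frame: x ahead of the robot, y to its left, z up, the work surface at z = 0. Lengths are in mm, angles in rad, forces in N, time in s.
With the tool pointing down it reaches from about 400 to 925 mm from the base axis. Payload 12.5 kg.
Tool frame: the origin (TCP) lies on the centre line of the jaws, within the pads' length; the fingertips stand 14 mm ahead of it and the grasp point (between the pads) lies 5 mm behind it; z points along the fingers, y is the direction in which the jaws open and shut (so a half turn about z gives the same grasp; the last joint's range is limited). The gripper opens to 95 mm and grips with 3 to 60 N. Pads are 20 mm wide; open, the fingers measure 119 mm over their backs; the gripper's body (75 mm by 180 mm) begins 59 mm behind the grasp point.
Start: joints at [1, 0.491, 1.559, -0, 1.092, -0.106], TCP at [280.141, 558.722, 192.761] pointing down, gripper open.
Joint ranges: [-3.1, 3.1], [-0.84, 2.19], [0.05, 2.79], [-1.13, 4.28], [0.06, 2.93], [-2.69, 2.69]. Speed limits (rad/s): [2.22, 2.22, 2.79, 3.14, 3.14, 3.14].

## Interface

Orientations are given as [roll, pitch, yaw] about the fixed x, y, z axes, in that order (R = Rz(yaw) Ry(pitch) Rx(roll)).
In Python, from cell import * gives the robot as it stands.
- The arm moves only by the tool play_rows, never from a script. Its argument "moves" is a list of rows, each a list of 7 numbers: the shift along the tool's x, y, z in m, then the turn, a rotation vector about the tool's x, y, z in rad, then the opening in per cent of the stroke, from 0 (shut) to 100 (fully open). In form: [[tx, ty, tz, ax, ay, az, claw], ...]. A call has 1 to 8 rows; each row shifts and turns the pose as measured when the row begins, along the tool's axes as they then stand; what a row does not reach is not made up. A row lasts 1/10 s, in which the tool goes at most 50 mm and 8.59 degrees, less where a joint would pass 70% of its speed; a pose out of reach is approached as far as the arm can. A call is refused whole if a number of a shift passes 0.05 or a number of a turn 0.15, either way. A call with a gripper value outside its range is refused whole. The fingers move at their own pace and stop on an object; the grip force is fixed at half the most. Time passes only in rows, so rows that do not move let the fingers close. It gives the time, the measured TCP pose, the force and the opening at its end, in the units of the state.
- state(): the state, without advancing time (a new reading comes with each control period).
- read_camera(name): name is "side" or "top" or "wrist"; returns a dict with "img" (384x512x3 uint8, red, green, blue), "fx", "fy", "cx", "cy" (pixels), "R" (3x3) and "t" (3): a world point X has camera coordinates R X + t. Camera axes: x right, y down, z forward; pixel columns grow to the right and rows downward; lengths in mm; the calibration is good to about 2 mm. The wrist camera is an equidistant fisheye: a pixel r from the principal point sees the ray r / f radians off the axis. A picture is of the moment at which its call begins. There is no depth.
- job_done(): hands the job in, once; it reports no verdict.
The state is a dict: "t": time; "joints": joint angles; "qvel": joint speeds; "tau": joint torques, N m; "eef_pos": TCP position; "tcp_rot": TCP orientation; "ft_force": force on the tool from outside, world axes, zero at the start; "moment": the same for the moment, N m; "opening": opening from 0.0 (shut) to 1.0 (fully open).
Only numpy, scipy, OpenCV 4.12 (cv2) and the standard library are available. Lean on these libraries where they do the work, as an engineer would, in place of code of your own. Each camera call takes 0.05 s, during which the arm holds its last target.

## Working session

There is one attempt and no reset: what is moved stays moved. The work goes in short steps, Python scripts to look and compute and a tool call to move; the robot and the scene stay as the last step left them, time stands still between calls to the robot, and variables do not carry over. Pictures are saved under pics/ and viewed, and the job is handed in when it is done.

Besides the shell and the picture viewer there is one more tool, called after "Request:" as name(argument=value, ...) on one line, values as JSON. play_rows: Moves the arm, as the interface text tells. Its arguments: {"type":"object","properties":{"moves":{"type":"array"}},"required":["moves"]}

```bash
ls; mkdir -p pics
python3 - <<'E'
from cell import *
import cv2
print(state())
for n in ["side","top","wrist"]:
    c=read_camera(n); cv2.imwrite(f"pics/{n}0.png",c["img"][:,:,::-1]); print(n,c["fx"],c["fy"],c["cx"],c["cy"],c["R"],c["t"])
E
```

```text
pics
{'t': 0.0, 'joints': array([ 1.00037185e+00,  4.91553342e-01,  1.55949309e+00, -3.31763528e-05,
        1.09167836e+00, -1.05601594e-01]), 'qvel': array([-0.00090715, -0.00038964,  0.00100492,  0.00019582,  0.0008771 ,
       -0.00012554]), 'tau': array([ 3.81251466e-04, -6.12652588e+01, -2.58182305e+01,  6.92050369e-02,
        4.82130842e-02, -1.42698177e-04]), 'eef_pos': array([279.99858649, 558.45225345, 192.15059575]), 'tcp_rot': array([-3.14046373e+00, -9.00733646e-05,  2.67678504e+00]), 'ft_force': array([0.2266183 , 0.53919866, 0.89638412]), 'moment': array([ 0.01311311, -0.01697299, -0.02611952]), 'opening': 1.0022976609896215}
side 434.0495316002119 434.0495316002119 253.92003691602187 189.85613123721674 [[ 0.9241015  -0.38189217 -0.01395667]
 [-0.2264035  -0.51769762 -0.82506401]
 [ 0.30786015  0.76560273 -0.56486687]] [-507.75995173  190.74810594 1246.37748179]
top 365.85803585153604 365.85803585153604 257.8505433986638 187.15391945421223 [[-0.00882924 -0.99989386 -0.01158941]
 [-0.98800334  0.01051007 -0.15407444]
 [ 0.15417989  0.01009001 -0.98799127]] [   2.64111949  549.65560763 1402.99998013]
wrist 297.3186396354542 297.3186396354542 249.0781846609293 193.1361493341271 [[ 0.44829571  0.89388473 -0.0010224 ]
 [ 0.85695166 -0.42944732  0.28497167]
 [ 0.25429275 -0.12862773 -0.9585354 ]] [-625.65362202  -32.24063028  391.55899657]
```

View pics/side0.png

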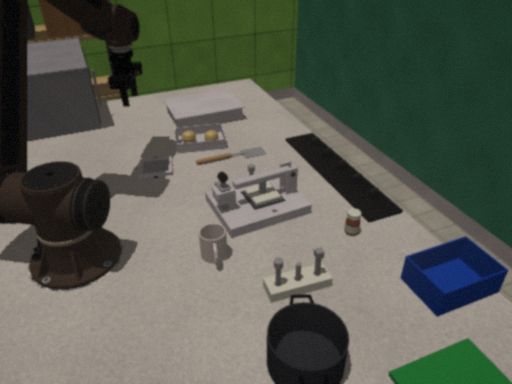

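View pics/top0.png

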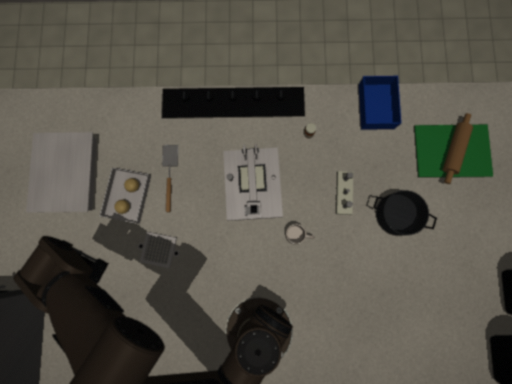

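View pics/wrist0.png

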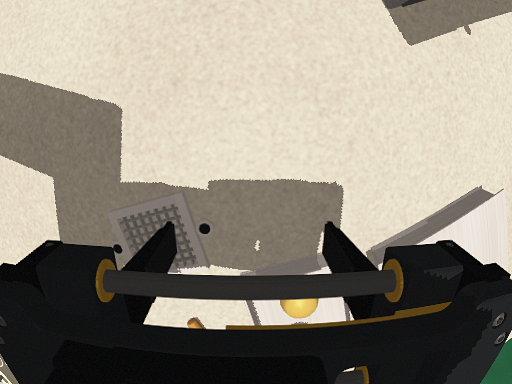

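```bash
cat > h.py <<'E'
import numpy as np, cv2
from cell import *
def proj(c,X):
    p=c["R"]@np.asarray(X,float)+c["t"]; return np.array([c["fx"]*p[0]/p[2]+c["cx"],c["fy"]*p[1]/p[2]+c["cy"]])
def atz(c,uv,z):
    d=c["R"].T@np.array([(uv[0]-c["cx"])/c["fx"],(uv[1]-c["cy"])/c["fy"],1.0]); o=-c["R"].T@c["t"]
    return o+d*(z-o[2])/d[2]
def crop(c,x0,y0,x1,y1,s,name,pts=()):
    im=np.ascontiguousarray(c["img"][y0:y1,x0:x1,::-1]); im=cv2.resize(im,None,fx=s,fy=s,interpolation=cv2.INTER_CUBIC)
    for p in pts:
        q=((np.asarray(p)-[x0,y0]+0.5)*s).astype(int); cv2.drawMarker(im,tuple(int(v) for v in q),(0,0,255),cv2.MARKER_CROSS,8,1)
    cv2.imwrite("pics/"+name+".png",im)
E
python3 - <<'E'
from h import *
c=read_camera("top"); crop(c,210,140,290,230,6,"topA"); crop(c,325,160,365,225,9,"topB")
c=read_camera("side"); crop(c,190,150,320,235,6,"sideA"); crop(c,250,235,340,305,7,"sideB")
E
```

```text
(no output)
```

View pics/topA.png

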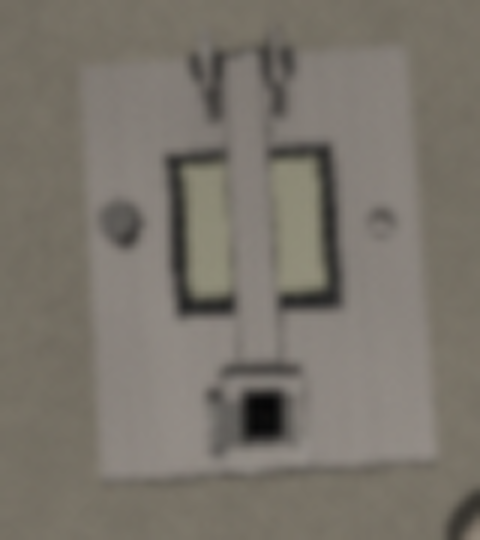

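View pics/topB.png

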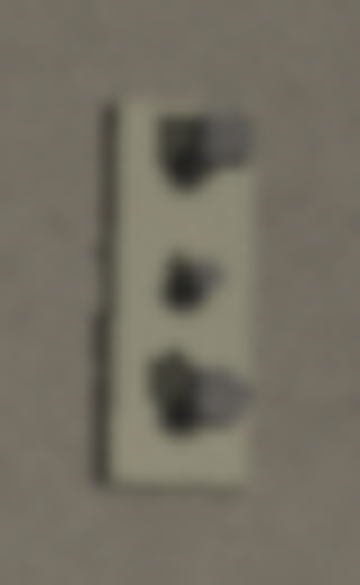

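View pics/sideA.png

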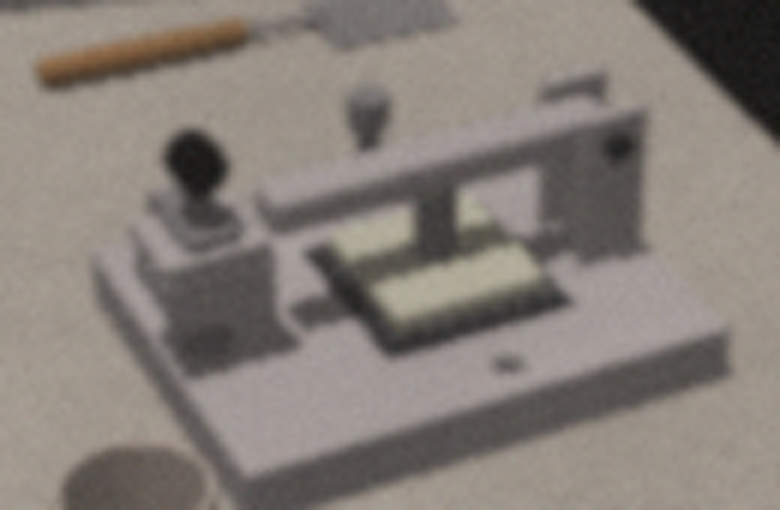

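View pics/sideB.png

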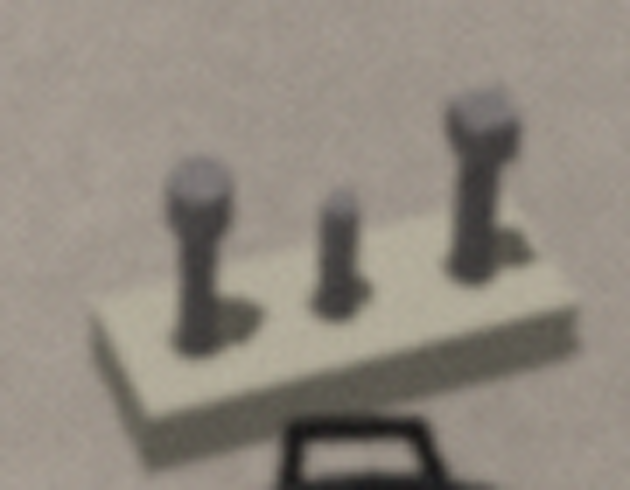

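```bash
cat > fit.py <<'E'
from h import *
from scipy.optimize import least_squares
T=read_camera("top"); S=read_camera("side")
def un(p,x0,y0,s): return np.array([x0+p[0]/s-.5,y0+p[1]/s-.5])
ta=lambda p:un(p,210,140,6); sa=lambda p:un(p,190,150,6); tb=lambda p:un(p,325,160,9); sb=lambda p:un(p,250,235,7)
# press: x,y,yaw
obs=[(T,ta((82,66)),(140,110,34)),(T,ta((403,46)),(140,-110,34)),
 (T,ta((382,222)),(20,-85,34)),(T,ta((437,455)),(-140,-110,25)),(T,ta((262,415)),(-115,0,155)),
 (S,sa((95,262)),(-140,110,34)),(S,sa((245,472)),(-140,-110,34)),(S,sa((728,332)),(140,-110,34)),(S,sa((508,362)),(20,-85,34)),
 (S,sa((196,160)),(-115,0,148)),(S,sa((370,105)),(20,85,98)),(T,ta((125,224)),(20,85,100))]
def W(p,X):
    c,s=np.cos(p[2]),np.sin(p[2]); return np.array([p[0]+c*X[0]-s*X[1],p[1]+s*X[0]+c*X[1],X[2]])
def fit(obs,p0,n):
    f=lambda p:np.concatenate([proj(c,W(p,X))-uv for c,uv,X in obs])
    r=least_squares(f,p0,loss="soft_l1",x_scale=[10,10,.1]); print(n,r.x); print(np.round(f(r.x).reshape(-1,2),1).tolist()); return r.x
P=fit(obs,[600,0,0],"press")
for n,X in dict(bore=(20,-85,34),knob=(-115,0,148),fixed=(20,85,106)).items(): print(n,W(P,X))
robs=[(T,tb((120,100)),(85,30,30)),(T,tb((250,100)),(85,-30,30)),(T,tb((112,485)),(-85,30,30)),(T,tb((248,485)),(-85,-30,30)),
 (S,sb((95,308)),(-85,30,30)),(S,sb((150,418)),(-85,-30,30)),(S,sb((578,302)),(85,-30,30)),
 (S,sb((200,180)),(-55,0,110)),(S,sb((340,195)),(0,0,80)),(S,sb((484,108)),(55,0,110))]
Rk=fit(robs,[550,-250,0],"rack")
print("pin",W(Rk,(-55,0,110)))
for uv in [(225,398),(230,138),(208,275)]: print(atz(T,tb(uv),110))
np.save("P.npy",P);np.save("Rk.npy",Rk)
E
python3 fit.py
```

```text
press [5.68178414e+02 1.90039022e+01 5.36401981e-02]
[[-0.0, 0.1], [0.8, -0.0], [0.2, 0.2], [0.1, 1.1], [0.3, 0.1], [-0.5, -2.0], [0.2, 0.6], [0.6, -1.1], [0.3, -0.2], [0.1, 0.2], [-0.2, -0.0], [-1.0, -0.5]]
bore [592.70687907 -64.80155358  34.        ]
knob [453.34381758  12.83823708 148.        ]
fixed [583.59241765 104.95393704 106.        ]
rack [ 5.27960564e+02 -3.48392505e+02 -5.41036902e-02]
[[-0.1, 0.2], [0.5, 0.8], [0.3, -0.2], [0.5, 0.5], [-0.4, -0.8], [0.1, 0.0], [0.2, -0.6], [0.2, -0.4], [0.2, 0.9], [0.1, -0.6]]
pin [ 473.04104276 -345.41825367  110.        ]
[ 473.00134876 -344.47904402  110.        ]
[ 582.49063736 -351.75334403  110.        ]
[ 524.54882074 -339.85398636  110.        ]
```

The side view shows the round head nearest the robot in the rack (the pin at the left, crop pixel 200,180), the square head at the far end and the headless pin between them. The pose fits agree to about 1 px. I'll raise the tool and turn it.

Request:
play_rows(moves=[[0,0,-0.04,0,0,-0.15,100],[0,0,-0.04,0,0,-0.15,100],[0,0,0,0,0,-0.15,100],[0,0,0,0,0,-0.014,100]])

```text
t: 0.75
eef_pos: [279.9, 558.3, 274.6]
tcp_rot: [-3.139, -0.001, -3.134]
ft_force: [-0.3, 1.0, -0.3]
opening: 1.001
```

```bash
cat >> h.py <<'E'
from scipy.spatial.transform import Rotation as Ro
def delta(target,rpy=None):
    s=state(); R=Ro.from_euler("xyz",s["tcp_rot"]); p=np.array(s["eef_pos"])
    d=R.inv().apply(np.asarray(target)-p)
    r=(R.inv()*Ro.from_euler("xyz",rpy)).as_rotvec() if rpy is not None else None
    print("t",round(s["t"],2),"pos",p.round(1),"rpy",np.round(s["tcp_rot"],3),"F",np.round(s["ft_force"],1),"op",round(s["opening"],3))
    print("delta tool mm",d.round(1),"rot",None if r is None else r.round(3))
E
python3 -c "
from h import *
delta([473,-345,250],[np.pi,0,np.pi])
print(state()['joints'].round(3))
c=read_camera('wrist'); s=state(); print(Ro.from_euler('xyz',s['tcp_rot']).inv().apply(-c['R'].T@c['t']-s['eef_pos']))
"
```

```text
t 0.75 pos [279.9 558.3 274.6] rpy [-3.139e+00 -1.000e-03 -3.134e+00] F [-0.3  1.  -0.3] op 1.001
delta tool mm [-185.8 -904.8   26.3] rot [-0.002 -0.001  0.008]
[ 1.     0.425  1.446  0.     1.273 -0.579]
[  80.13231802    0.61949066 -191.36663835]
```

Request:
play_rows(moves=[[-0.04,-0.05,0,0,0,0,100],[-0.04,-0.05,0,0,0,0,100],[-0.04,-0.05,0,0,0,0,100],[-0.04,-0.05,0,0,0,0,100],[-0.025,-0.05,0,0,0,0,100],[0,-0.05,0,0,0,0,100],[0,-0.05,0,0,0,0,100],[0,-0.05,0,0,0,0,100]])

```text
t: 1.6
eef_pos: [426.8, 205.1, 268.8]
tcp_rot: [-3.135, -0.009, 3.118]
ft_force: [1.2, 0.3, 0.3]
opening: 0.998
```

Request:
play_rows(moves=[[0,-0.05,0,0,0,0,100],[0,-0.05,0,0,0,0,100],[0,-0.05,0,0,0,0,100],[0,-0.05,0,0,0,0,100],[0,-0.05,0,0,0,0,100],[0,-0.05,0,0,0,0,100],[0,-0.05,0,0,0,0,100],[0,-0.05,0,0,0,0,100]])

```text
t: 2.4
eef_pos: [406.0, -194.3, 267.9]
tcp_rot: [-3.136, -0.013, 3.081]
ft_force: [1.2, 0.9, 0.2]
opening: 1.0
```

```bash
python3 -c "
from h import *
delta([473,-345,180],[np.pi,0,np.pi])
c=read_camera('wrist'); cv2.imwrite('pics/w1.png',c['img'][:,:,::-1])
"
```

```text
t 2.4 pos [ 406.  -194.3  267.9] rpy [-3.136 -0.013  3.081] F [1.2 0.9 0.2] op 1.0
delta tool mm [ -77.1 -145.9   87.8] rot [-0.006 -0.014 -0.06 ]
```

Request:
play_rows(moves=[[-0.025,-0.048,0.01,-0.006,-0.014,-0.06,100],[-0.025,-0.048,0.02,0,0,0,100],[-0.025,-0.045,0.02,0,0,0,100],[0,0,0,0,0,0,100]])

```text
t: 2.85
eef_pos: [466.4, -327.9, 220.8]
tcp_rot: [-3.142, -0.001, 3.117]
ft_force: [0.2, 1.1, -0.3]
opening: 1.002
```

```bash
python3 -c "
from h import *
delta([473,-345,180],[np.pi,0,np.pi])
c=read_camera('wrist'); cv2.imwrite('pics/w1.png',c['img'][:,:,::-1])
def fproj(X):
    p=c['R']@np.asarray(X,float)+c['t']; th=np.arctan2(np.hypot(p[0],p[1]),p[2]); a=p[:2]/np.hypot(p[0],p[1]); return a*th*c['fx']+[c['cx'],c['cy']]
print(fproj([473,-345,110]))
s=state(); crop(c,100,90,420,330,2,'w1c',[fproj([473,-345,110]),fproj([582.5,-351.5,110]),fproj([528,-348.4,80])])
"
```

```text
t 2.85 pos [ 466.4 -327.9  220.8] rpy [-3.142e+00 -1.000e-03  3.117e+00] F [ 0.2  1.1 -0.3] op 1.002
delta tool mm [ -7.1 -16.9  40.8] rot [-0.    -0.001 -0.024]
[232.24684477 190.73684582]
```

View pics/w1c.png

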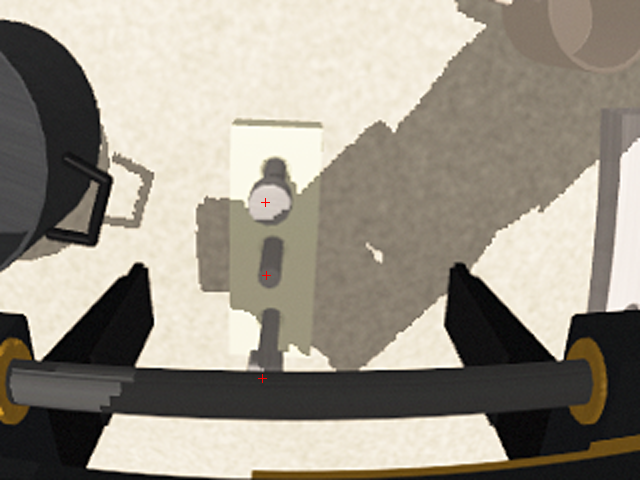

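Request:
play_rows(moves=[[-0.007,-0.015,0.035,0,0,-0.024,100],[0,0,0.04,0,0,0,100],[0,0,0,0,0,0,100]])

```text
t: 3.2
eef_pos: [471.9, -339.7, 145.8]
tcp_rot: [3.141, -0.0, 3.135]
ft_force: [0.6, -0.3, 0.0]
opening: 1.0
```

```bash
python3 -c "
from h import *
delta([473,-343.5,94.5],[np.pi,0,np.pi])"
```

```text
t 3.2 pos [ 471.9 -339.7  145.8] rpy [ 3.141 -0.     3.135] F [ 0.6 -0.3  0. ] op 1.0
delta tool mm [-1.1 -3.8 51.3] rot [ 0.    -0.    -0.007]
```

Request:
play_rows(moves=[[-0.001,-0.004,0.02,0,0,-0.006,70],[0,0,0.02,0,0,0,60],[0,0,0.01,0,0,0,50],[0,0,0,0,0,0,45]])

```text
t: 3.6
eef_pos: [474.3, -342.0, 101.1]
tcp_rot: [-3.139, 0.003, 3.137]
ft_force: [-0.1, -0.1, 0.2]
opening: 0.723
```

```bash
python3 -c "
from h import *
delta([473,-343.5,94.5],[np.pi,0,np.pi])
T=read_camera('top'); crop(T,315,150,375,225,8,'t2'); S=read_camera('side'); crop(S,240,200,340,305,6,'s2')"
```

```text
t 3.6 pos [ 474.3 -342.   101.1] rpy [-3.139e+00  3.000e-03  3.137e+00] F [-0.1 -0.1  0.2] op 0.723
delta tool mm [ 1.3 -1.5  6.6] rot [-0.003  0.003 -0.005]
```

View pics/s2.png

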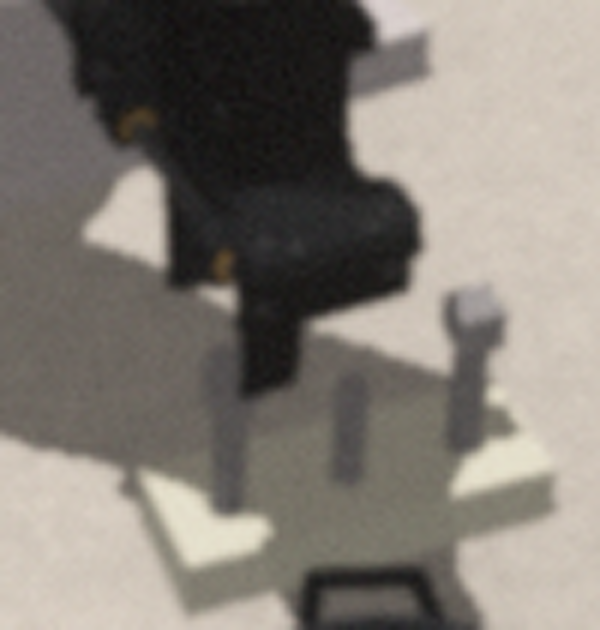

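The side view shows the near finger (270,350) beside the round pin's head (225,370), with both neighbours clear. I'll descend and close.

Request:
play_rows(moves=[[0.001,-0.001,0.006,0,0,0,45],[0,0,0,0,0,0,35],[0,0,0,0,0,0,30],[0,0,0,0,0,0,20],[0,0,0,0,0,0,10],[0,0,0,0,0,0,0],[0,0,0,0,0,0,0]])

```text
t: 4.4
eef_pos: [474.6, -344.3, 99.1]
tcp_rot: [-3.134, 0.008, 3.137]
ft_force: [-1.0, -0.5, -0.1]
opening: 0.053
```

```bash
python3 -c "
from h import *
delta([592.7,-64.8,215],[np.pi,0,np.pi]); print(state()['moment'])
S=read_camera('side'); crop(S,240,200,340,305,6,'s3')"
```

```text
t 4.4 pos [ 474.6 -344.3   99.1] rpy [-3.134  0.008  3.137] F [-1.  -0.5 -0.1] op 0.053
delta tool mm [-117.7  279.3 -117. ] rot [-0.007  0.008 -0.005]
[ 0.03743736 -0.02942992 -0.00637952]
```

View pics/s3.png

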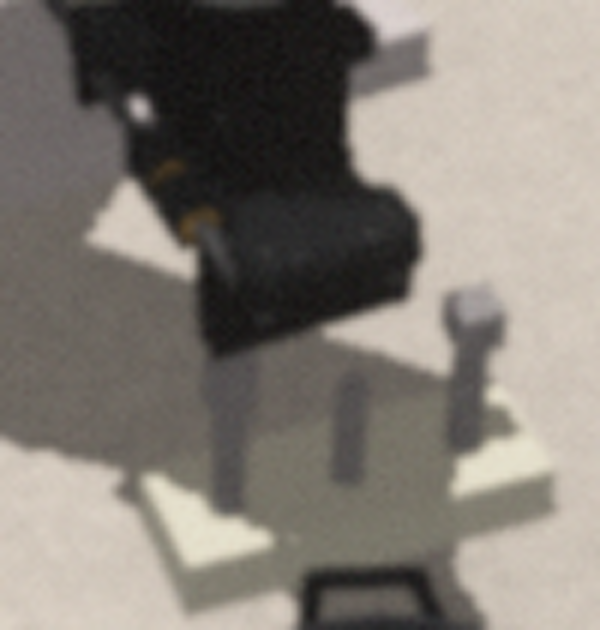

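```bash
python3 -c "
from h import *
S=read_camera('side'); print(S['R'].T@S['t']*-1)
for X in [(474.6,-344,85),(474.6,-356,85),(473,-344,110),(473,-344,89),(473,-344,30),(474,-344,99)]: print(X,((proj(S,X)+.5-[240,200])*6).round())
c=read_camera('wrist'); cv2.imwrite('pics/w4.png',cv2.resize(c['img'][:,:,::-1],None,fx=1.5,fy=1.5))
T=read_camera('top'); crop(T,315,150,375,225,8,'t4')
print(state()['opening'],state()['eef_pos'])
"
```

```text
[  128.69782054 -1049.38971342   854.33010949]
(474.6, -344, 85) [233. 403.]
(474.6, -356, 85) [246. 422.]
(473, -344, 110) [231. 360.]
(473, -344, 89) [230. 397.]
(473, -344, 30) [228. 497.]
(474, -344, 99) [233. 379.]
0.007823889391581159 [ 474.52811279 -344.29868392   99.01794394]
```

View pics/w4.png

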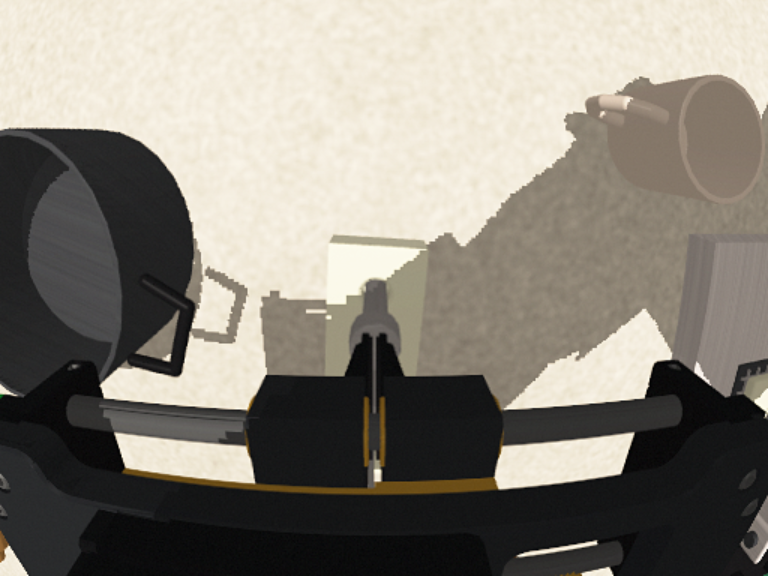

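```bash
python3 -c "
from h import *
S=read_camera('side'); 
im=S['img'].copy(); S2=dict(S); S2['img']=np.clip(255*(im/255.)**0.5,0,255).astype(np.uint8)
crop(S2,255,225,315,295,9,'s4',[proj(S,(474.6,-344.3,85)),proj(S,(474.6,-344.3,112))])
c=read_camera('wrist')
d=c['R']; 
u=np.array([250-c['cx'],223-c['cy']]); th=np.hypot(*u)/c['fx']; v=np.array([*(u/np.hypot(*u)*np.sin(th)),np.cos(th)]); v=c['R'].T@v; o=-c['R'].T@c['t']
for z in (85,100,112,120): print(o+v*(z-o[2])/v[2])
c2=dict(c); c2['img']=np.clip(255*(c['img']/255.)**0.5,0,255).astype(np.uint8); crop(c2,200,170,300,270,6,'w4c')
"
```

```text
[ 478.95985145 -342.78892501   85.        ]
[ 472.66219897 -342.70123436  100.        ]
[ 467.62407698 -342.63108185  112.        ]
[ 464.26532898 -342.5843135   120.        ]
```

View pics/s4.png

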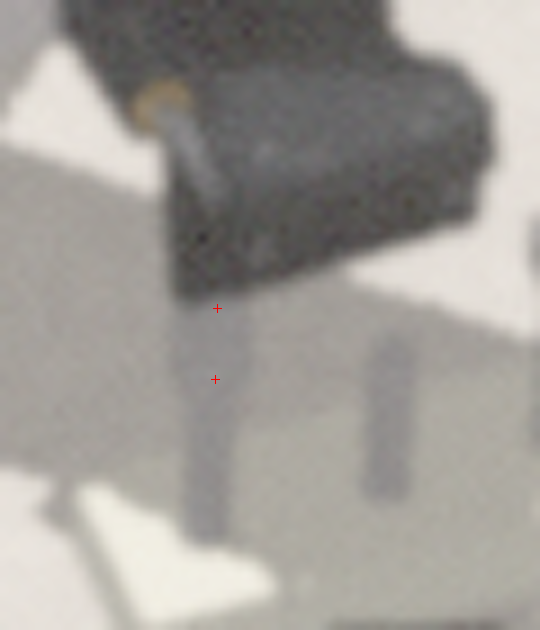

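View pics/w4c.png

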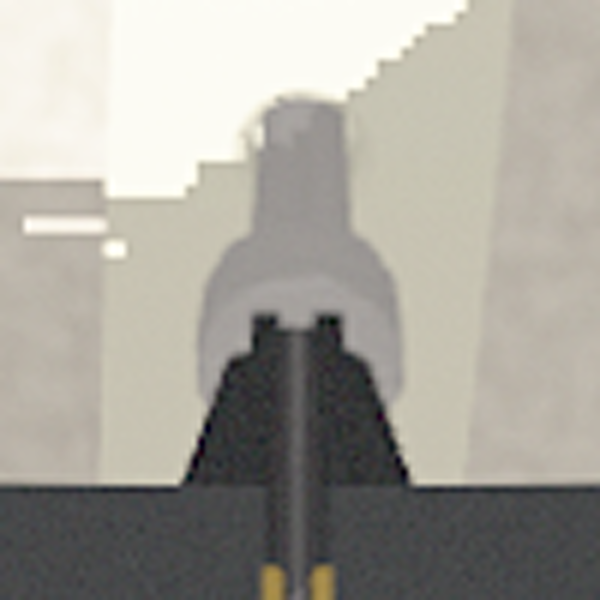

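The gripper closed just above the head: the picture shows the tips at about z 112, while the reading implies 85. So the true tips sit about 27 mm higher than the nominal value. I'll open, go lower and look again.

Request:
play_rows(moves=[[0,0,-0.006,0,0,0,0],[0,0,0,0,0,0,40],[0,0,0,0,0,0,50],[0,0,0,0,0,0,50],[0,0,0,0,0,0,50]])

```text
t: 5.2
eef_pos: [474.5, -344.3, 105.7]
tcp_rot: [-3.134, 0.008, 3.137]
ft_force: [0.0, 0.4, 0.2]
opening: 0.279
```

Request:
play_rows(moves=[[0.001,0.001,0.015,-0.006,0.008,0,50],[0,0,0.01,0,0,0,50],[0,0,0.005,0,0,0,50],[0,0,0,0,0,0,50]])

```text
t: 5.6
eef_pos: [473.2, -343.0, 72.1]
tcp_rot: [3.141, -0.002, 3.137]
ft_force: [0.5, 0.2, -1.1]
opening: 0.493
```

```bash
python3 -c "
from h import *
delta([473,-343.5,70],[np.pi,0,np.pi])
S=read_camera('side'); 
S2=dict(S); S2['img']=np.clip(255*(S['img']/255.)**0.5,0,255).astype(np.uint8)
crop(S2,245,215,325,295,7,'s5')
c=read_camera('wrist'); c2=dict(c); c2['img']=np.clip(255*(c['img']/255.)**0.5,0,255).astype(np.uint8); crop(c2,180,150,320,270,5,'w5c')
"
```

```text
t 5.6 pos [ 473.2 -343.    72.1] rpy [ 3.141e+00 -2.000e-03  3.137e+00] F [ 0.5  0.2 -1.1] op 0.493
delta tool mm [ 0.2 -0.5  2.1] rot [ 0.    -0.002 -0.005]
```

View pics/s5.png

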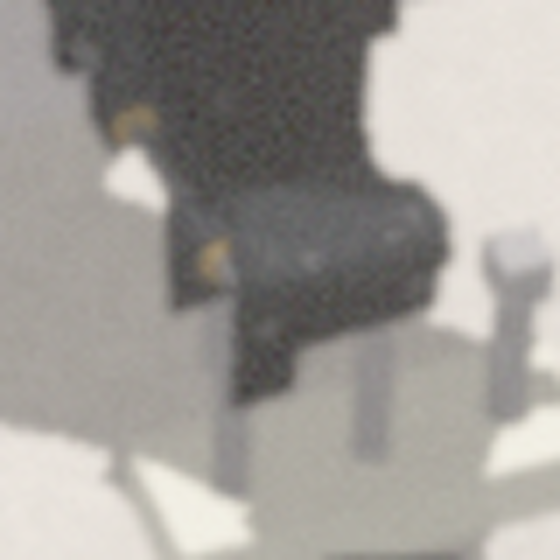

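View pics/w5c.png

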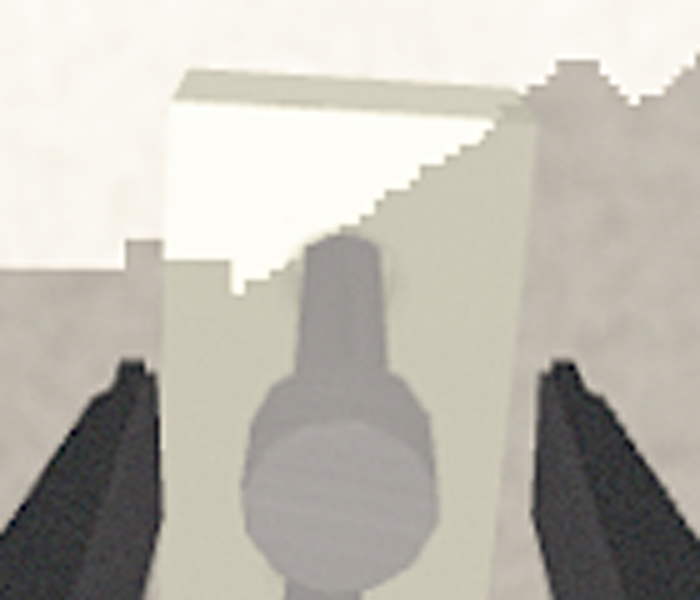

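Request:
play_rows(moves=[[0,-0.001,0.004,0,0,0,40],[0,0,0,0,0,0,30],[0,0,0,0,0,0,20],[0,0,0,0,0,0,10],[0,0,0,0,0,0,0],[0,0,0,0,0,0,0],[0,0,0,0,0,0,0]])

```text
t: 6.4
eef_pos: [473.8, -344.6, 69.7]
tcp_rot: [-3.14, 0.001, 3.137]
ft_force: [-0.4, -0.5, -0.9]
opening: 0.246
```

```bash
python3 -c "
from h import *
delta([592.7,-64.8,200],[np.pi,0,np.pi]); print(state()['moment'])
c=read_camera('wrist'); c2=dict(c); c2['img']=np.clip(255*(c['img']/255.)**0.5,0,255).astype(np.uint8); crop(c2,180,150,320,270,5,'w6c')
"
```

```text
t 6.4 pos [ 473.8 -344.6   69.7] rpy [-3.140e+00  1.000e-03  3.137e+00] F [-0.4 -0.5 -0.9] op 0.246
delta tool mm [-117.6  280.2 -130.7] rot [-0.002  0.001 -0.005]
[ 0.07149648  0.01126131 -0.02992248]
```

View pics/w6c.png

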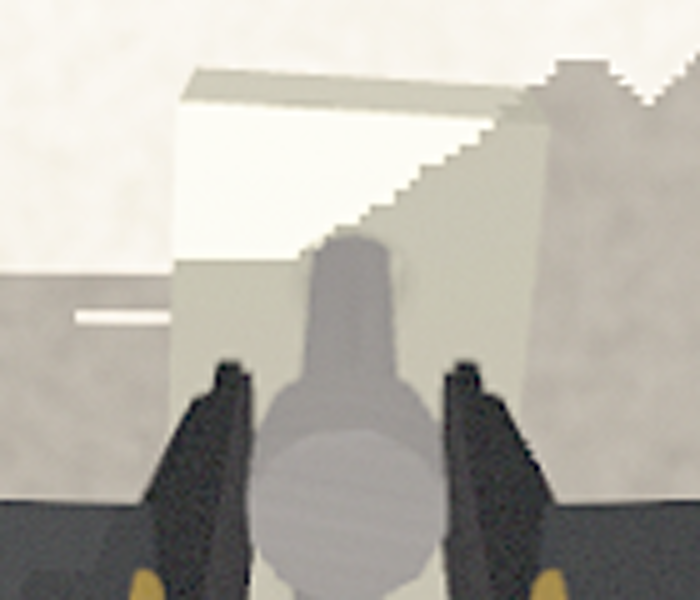

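Gripped: the opening of 0.246 (about 23.5 mm) matches the 24 mm head, and the picture shows the head between the pads. I'll lift now.

Request:
play_rows(moves=[[0,0,-0.01,0,0,0,0],[0,0,-0.02,0,0,0,0],[0,0,-0.04,0,0,0,0],[0,0,-0.04,0,0,0,0],[-0.01,0.02,-0.01,0,0,0,0],[-0.02,0.04,0,0,0,0,0],[-0.02,0.05,0,0,0,0,0],[-0.02,0.05,0,0,0,0,0]])

```text
t: 7.25
eef_pos: [542.6, -192.0, 199.7]
tcp_rot: [-3.138, 0.004, 3.128]
ft_force: [1.0, -0.5, -2.5]
opening: 0.246
```

```bash
python3 -c "
from h import *
delta([592.7,-64.8,190],[np.pi,0,np.pi]); print(state()['moment'])
S=read_camera('side'); crop(S,150,80,350,300,3,'s7')
"
```

```text
t 7.25 pos [ 542.6 -192.   199.7] rpy [-3.138  0.004  3.128] F [ 1.  -0.5 -2.5] op 0.246
delta tool mm [-48.3 127.9   9.4] rot [-0.004  0.004 -0.014]
[ 0.01168949 -0.00775612  0.00106466]
```

View pics/s7.png

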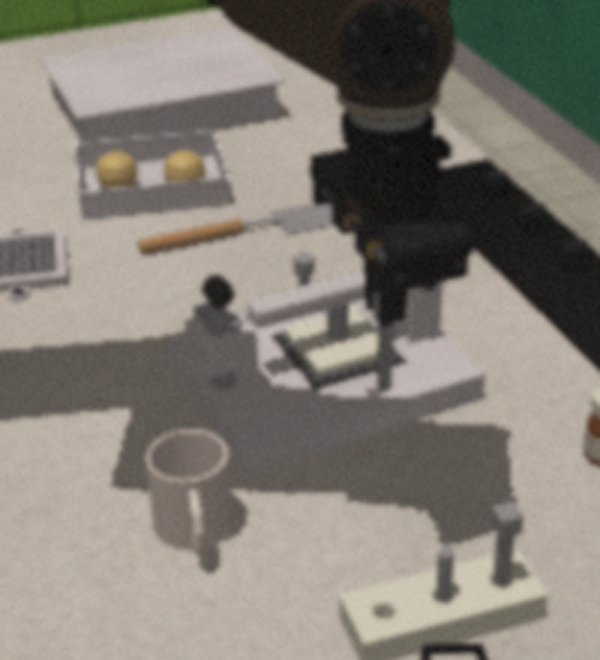

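Request:
play_rows(moves=[[-0.018,0.045,0,-0.004,0.004,-0.014,0],[-0.018,0.045,0,0,0,0,0],[-0.012,0.035,0,0,0,0,0],[0,0,0,0,0,0,0],[0,0,0,0,0,0,0]])

```text
t: 7.8
eef_pos: [592.3, -59.0, 203.8]
tcp_rot: [3.14, 0.004, -3.133]
ft_force: [0.5, 0.3, -0.8]
opening: 0.243
```

```bash
python3 -c "
from h import *
delta([592.7,-64.8,120],[np.pi,0,np.pi])
"
```

```text
t 7.8 pos [592.3 -59.  203.8] rpy [ 3.14   0.004 -3.133] F [ 0.5  0.3 -0.8] op 0.243
delta tool mm [-0.  -5.9 83.8] rot [0.001 0.004 0.009]
```

Request:
play_rows(moves=[[0,-0.005,0.035,0,0.004,0.009,0],[0,0,0.035,0,0,0,0],[0,0,0.01,0,0,0,0],[0,0,0,0,0,0,0],[0,0,0,0,0,0,0]])

```text
t: 8.3
eef_pos: [593.0, -68.3, 125.8]
tcp_rot: [-3.141, 0.005, 3.138]
ft_force: [-0.3, 0.1, -0.4]
opening: 0.244
```

```bash
cat > look.py <<'E'
from h import *
import sys
n=sys.argv[1]
delta([592.7,-64.8,100],[np.pi,0,np.pi])
br=lambda c:dict(c,img=np.clip(255*(c['img']/255.)**0.6,0,255).astype(np.uint8))
S=read_camera('side'); crop(br(S),240,170,310,230,10,'s'+n,[proj(S,(592.7,-64.8,34))])
c=read_camera('wrist'); crop(br(c),170,130,330,270,5,'w'+n)
E
python3 look.py 8
```

```text
t 8.3 pos [593.  -68.3 125.8] rpy [-3.141  0.005  3.138] F [-0.3  0.1 -0.4] op 0.244
delta tool mm [ 0.5  3.5 25.8] rot [-0.     0.005 -0.004]
```

View pics/s8.png

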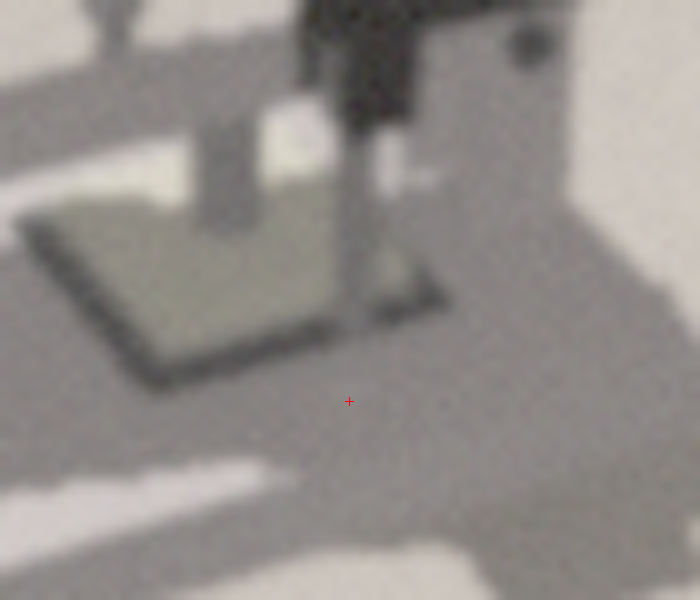

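View pics/w8.png

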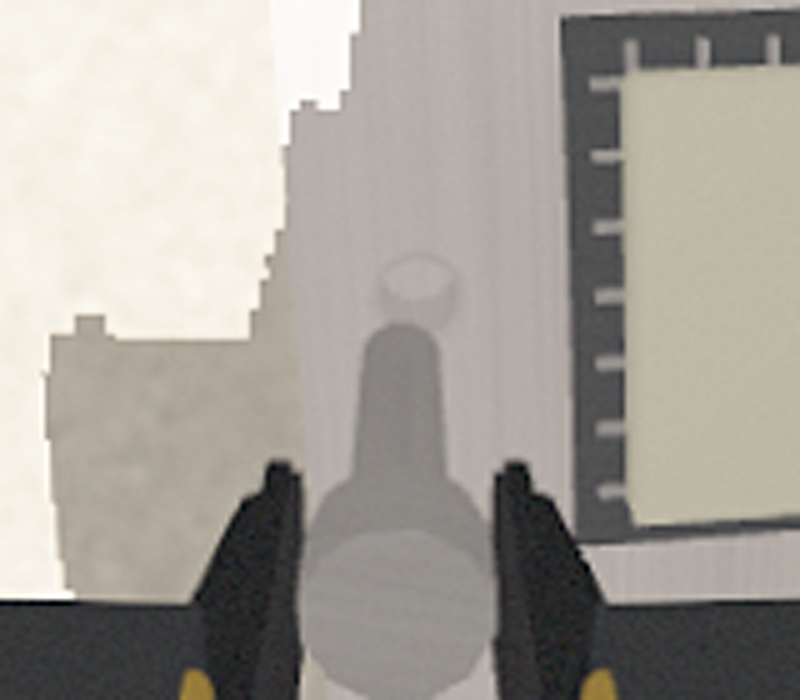

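```bash
cat >> h.py <<'E'
def fray(c,uv):
    u=np.array([uv[0]-c['cx'],uv[1]-c['cy']]); r=np.hypot(*u); th=r/c['fx']
    v=np.array([*(u/r*np.sin(th)),np.cos(th)]); return -c['R'].T@c['t'], c['R'].T@v
def fatz(c,uv,z):
    o,v=fray(c,uv); return o+v*(z-o[2])/v[2]
E
python3 -c "
from h import *
c=read_camera('wrist'); f=lambda a,b:(170+a/5-.5,130+b/5-.5)
print('cam',-c['R'].T@c['t'])
print('bore',fatz(c,f(418,290),34))
print('head top',[fatz(c,f(398,613),z) for z in (160,166,175,190)])
a=fray(c,f(300,600));b=fray(c,f(497,600));ang=np.arccos(a[1]@b[1]);print('head dist',12/np.sin(ang/2))
print('foot near edge',[fatz(c,f(402,324),z) for z in (55,66,75,90)])
T=read_camera('top'); print()
"
```

```text
cam [512.08761476 -66.8144187  317.39955967]
bore [592.33190997 -63.27453379  34.        ]
head top [array([596.68228087, -67.19036814, 160.        ]), array([593.45757047, -67.17603712, 166.        ]), array([588.62050487, -67.15454059, 175.        ]), array([580.55872888, -67.11871303, 190.        ])]
head dist 182.3308535568089
foot near edge [array([592.90187653, -66.49003954,  55.        ]), array([589.51407786, -66.50363777,  66.        ]), array([586.74224258, -66.5147636 ,  75.        ]), array([582.12251712, -66.53330665,  90.        ])]
```

Request:
play_rows(moves=[[0,0.004,0.01,0,0.005,0,0],[0,0,0.01,0,0,0,0],[0,0,0.004,0,0,0,0],[0,0,0,0,0,0,0],[0,0,0,0,0,0,0]])

```text
t: 9.0
eef_pos: [593.7, -63.2, 100.8]
tcp_rot: [-3.141, 0.002, 3.139]
ft_force: [-0.1, 0.3, -1.4]
opening: 0.242
```

```bash
python3 look.py 9
```

```text
t 9.0 pos [593.7 -63.2 100.8] rpy [-3.141e+00  2.000e-03  3.139e+00] F [-0.1  0.3 -1.4] op 0.242
delta tool mm [ 0.9 -1.6  0.8] rot [-0.001  0.002 -0.002]
```

View pics/s9.png

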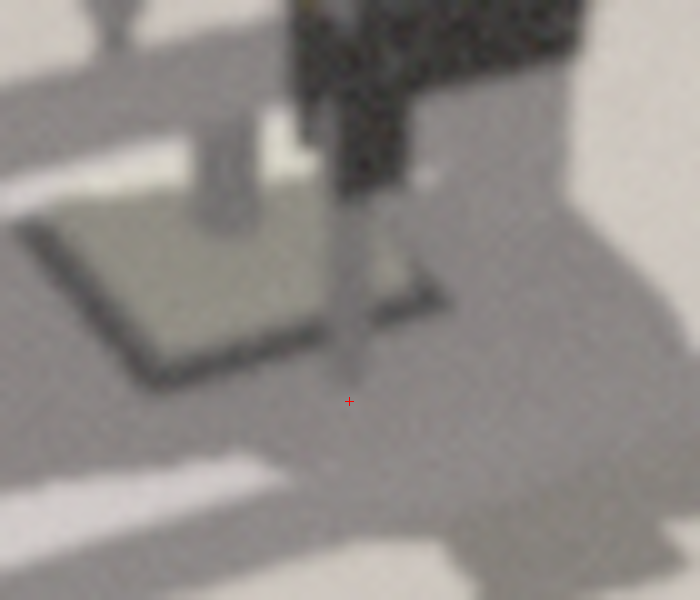

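View pics/w9.png

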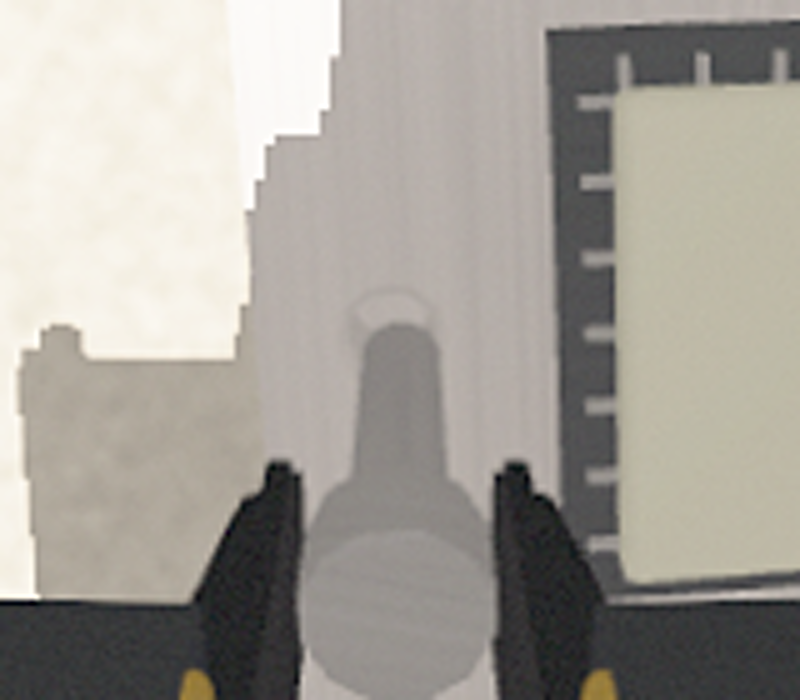

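Request:
play_rows(moves=[[0.0012,-0.0016,0.003,0,0,0,0],[0,0,0,0,0,0,0]])

```text
t: 9.3
eef_pos: [592.6, -65.0, 98.2]
tcp_rot: [-3.141, 0.002, 3.139]
ft_force: [0.6, 0.9, -1.0]
opening: 0.242
```

```bash
python3 look.py 10
```

```text
t 9.3 pos [592.6 -65.   98.2] rpy [-3.141e+00  2.000e-03  3.139e+00] F [ 0.6  0.9 -1. ] op 0.242
delta tool mm [-0.1  0.2 -1.8] rot [-0.001  0.002 -0.002]
```

View pics/w10.png

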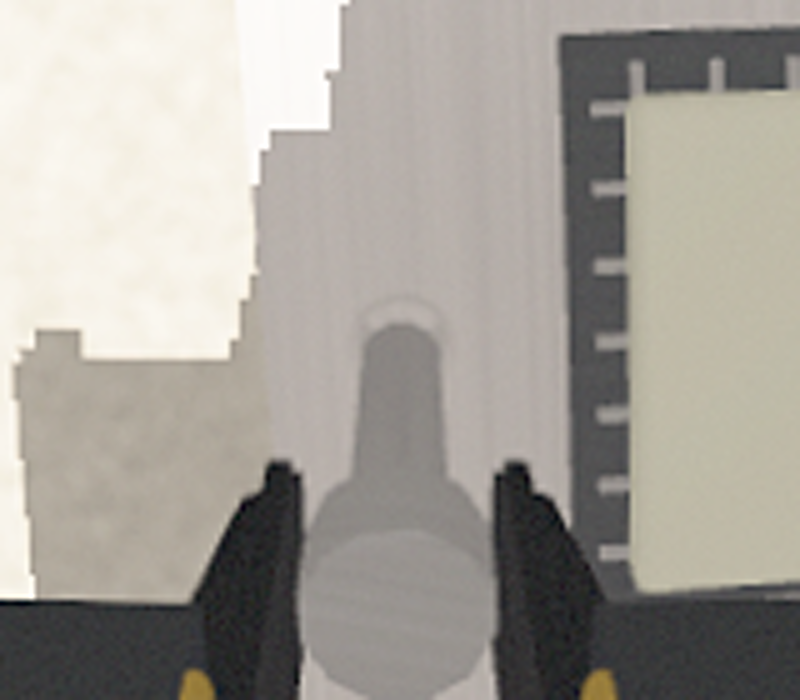

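Request:
play_rows(moves=[[0,0,0.004,0,0,0,0],[0,0,0.004,0,0,0,0],[0,0,0,0,0,0,0]])

```text
t: 9.7
eef_pos: [593.0, -65.0, 90.1]
tcp_rot: [-3.14, 0.003, 3.139]
ft_force: [0.6, -0.0, -1.1]
opening: 0.243
```

```bash
python3 look.py 11
```

```text
t 9.7 pos [593.  -65.   90.1] rpy [-3.140e+00  3.000e-03  3.139e+00] F [ 0.6 -0.  -1.1] op 0.243
delta tool mm [ 0.2  0.2 -9.9] rot [-0.001  0.003 -0.003]
```

View pics/w11.png

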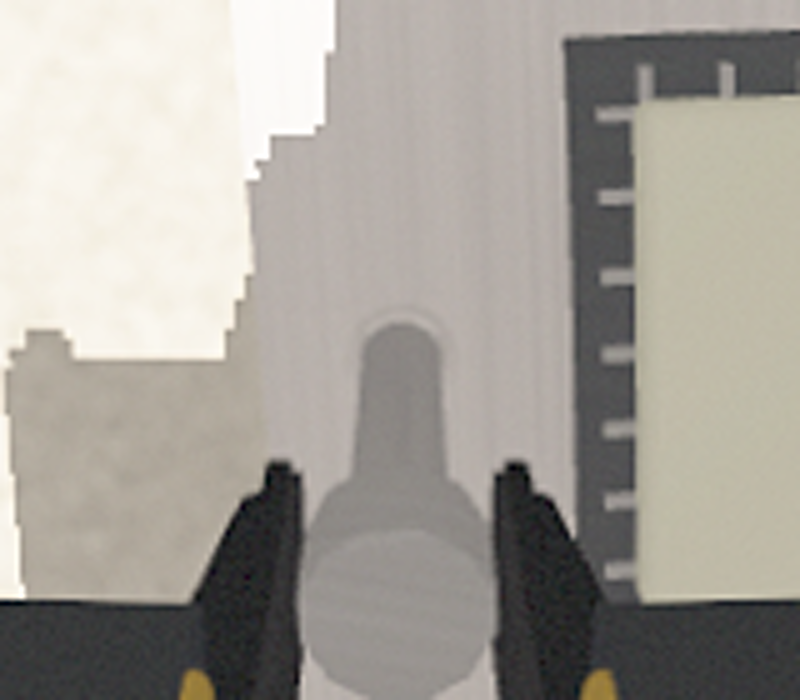

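Request:
play_rows(moves=[[0,0,0.005,0,0,0,0],[0,0,0.004,0,0,0,0],[0,0,0,0,0,0,0]])

```text
t: 10.1
eef_pos: [593.3, -65.0, 80.8]
tcp_rot: [-3.14, 0.004, 3.139]
ft_force: [0.5, 0.6, 0.0]
opening: 0.245
```

```bash
python3 look.py 12
```

```text
t 10.1 pos [593.3 -65.   80.8] rpy [-3.14   0.004  3.139] F [0.5 0.6 0. ] op 0.245
delta tool mm [  0.5   0.2 -19.2] rot [-0.001  0.004 -0.003]
```

View pics/w12.png

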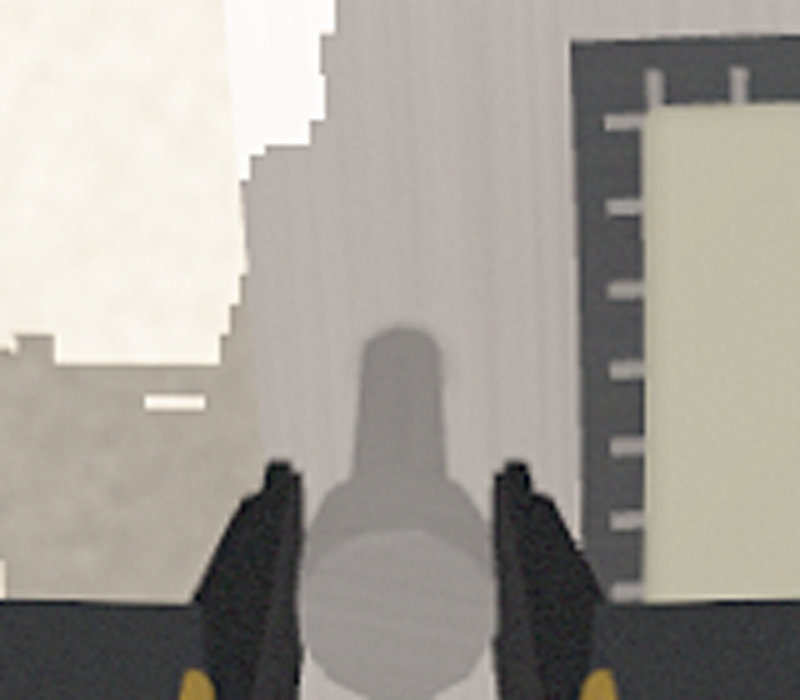

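View pics/s12.png

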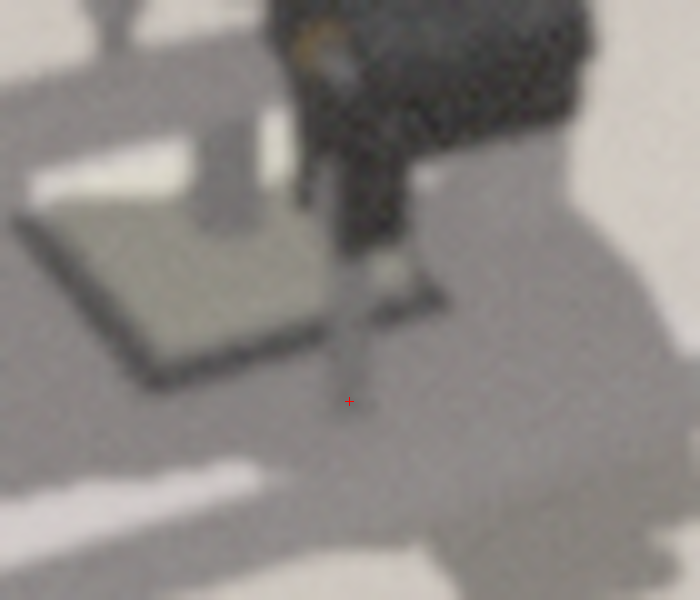

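Request:
play_rows(moves=[[0.0005,0,0.004,0,0.003,0,0],[0,0,0.004,0,0,0,0],[0,0,0.003,0,0,0,0],[0,0,0,0,0,0,0]])

```text
t: 10.6
eef_pos: [593.0, -65.1, 69.4]
tcp_rot: [-3.14, 0.002, 3.139]
ft_force: [0.7, 0.6, -0.3]
opening: 0.244
```

Request:
play_rows(moves=[[0,0,0.003,0,0,0,0],[0,0,0.0015,0,0,0,0]])

```text
t: 10.8
eef_pos: [593.6, -65.2, 65.2]
tcp_rot: [-3.14, 0.003, 3.139]
ft_force: [0.0, 0.4, 12.5]
opening: 0.243
```

The force rose to 12.5 N at z 65.2, where 65.7 was expected for fully home. I'll release.

Request:
play_rows(moves=[[0,0,-0.0005,0,0,0,26],[0,0,0,0,0,0,32],[0,0,0,0,0,0,45],[0,0,0,0,0,0,50],[0,0,0,0,0,0,50]])

```text
t: 11.3
eef_pos: [593.8, -65.2, 65.9]
tcp_rot: [-3.14, 0.004, 3.139]
ft_force: [-0.4, -0.3, 0.2]
opening: 0.482
```

```bash
python3 look.py 13
```

```text
t 11.3 pos [593.8 -65.2  65.9] rpy [-3.14   0.004  3.139] F [-0.4 -0.3  0.2] op 0.482
delta tool mm [  1.    0.3 -34.1] rot [-0.002  0.004 -0.002]
```

View pics/w13.png

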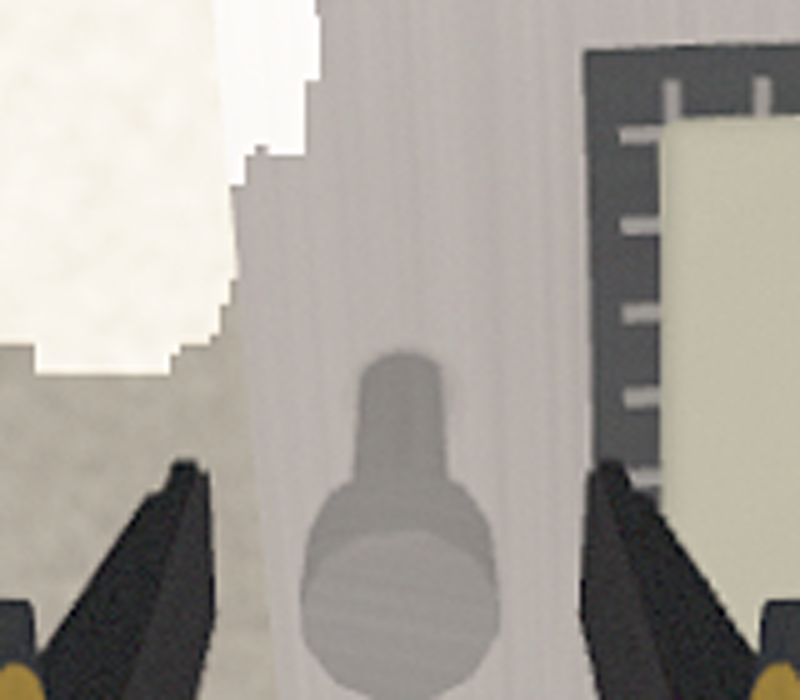

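Released and standing free; both fingers are clear of the head. I'll rise straight up.

Request:
play_rows(moves=[[0,0,-0.02,0,0,0,50],[0,0,-0.03,0,0,0,50],[0,0,-0.04,0,0,0,50],[0,0,-0.04,0,0,0,60],[0,0,0,0,0,0,60]])

```text
t: 11.9
eef_pos: [592.8, -64.9, 199.2]
tcp_rot: [-3.141, 0.0, 3.139]
ft_force: [0.6, 0.3, 0.3]
opening: 0.583
```

```bash
python3 look.py 14; python3 -c "
from h import *
P=np.load('P.npy');delta([453.3,12.8,200],[np.pi,0,np.pi+P[2]])"
```

```text
t 11.9 pos [592.8 -64.9 199.2] rpy [-3.141  0.     3.139] F [0.6 0.3 0.3] op 0.583
delta tool mm [ 0.1  0.2 99.2] rot [-0.001  0.    -0.003]
t 12.0 pos [591.  -64.6 194.8] rpy [ 3.141 -0.006  3.139] F [-0.2  0.3 -1.9] op 0.598
delta tool mm [137.9  77.   -4.4] rot [ 0.    -0.006 -0.056]
```

View pics/s14.png

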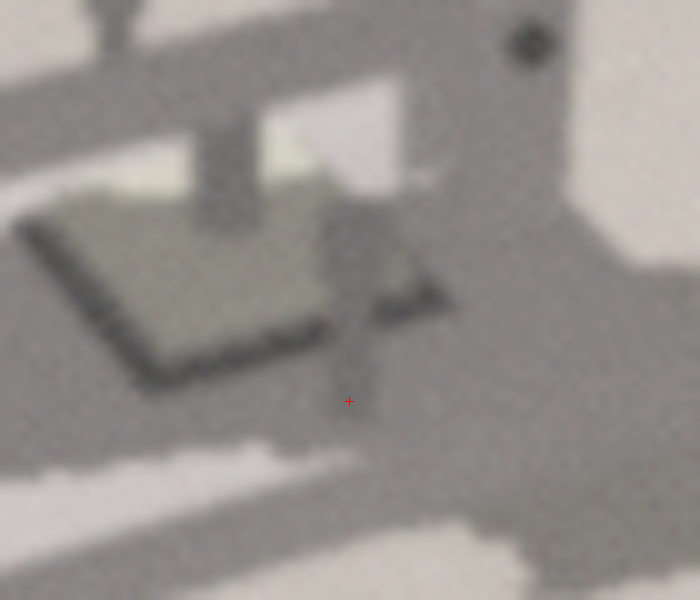

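Request:
play_rows(moves=[[0.03,0,-0.01,0,0.0,-0.03,60],[0.04,0.035,0,0,-0.006,-0.026,60],[0.04,0.035,0,0,0,0,60],[0.02,0.01,0,0,0,0,60],[0,0,0,0,0,0,60]])

```text
t: 12.5
eef_pos: [453.8, 9.9, 197.8]
tcp_rot: [3.138, -0.012, -3.088]
ft_force: [-0.5, -0.3, -0.9]
opening: 0.601
```

```bash
cat > look2.py <<'E'
from h import *
import sys
n=sys.argv[1]
P=np.load('P.npy');delta([453.3,12.8,116],[np.pi,0,np.pi+P[2]])
br=lambda c:dict(c,img=np.clip(255*(c['img']/255.)**0.6,0,255).astype(np.uint8))
S=read_camera('side'); crop(br(S),190,120,320,235,6,'s'+n)
c=read_camera('wrist'); crop(br(c),150,100,350,300,4,'w'+n); crop(br(c),0,0,512,384,1.5,'wf'+n)
E
python3 look2.py 15
```

```text
t 12.5 pos [453.8   9.9 197.8] rpy [ 3.138 -0.012 -3.088] F [-0.5 -0.3 -0.9] op 0.601
delta tool mm [-0.7  2.7 81.8] rot [ 0.003 -0.012  0.   ]
```

View pics/wf15.png

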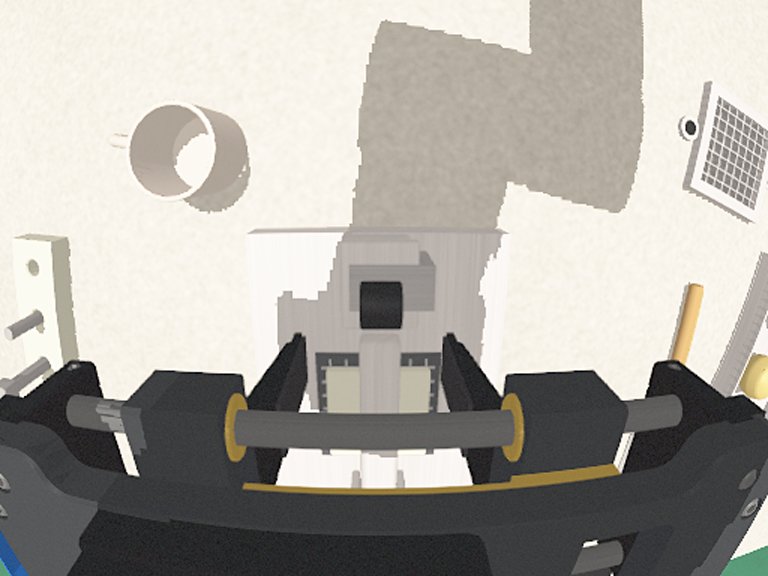

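View pics/s15.png

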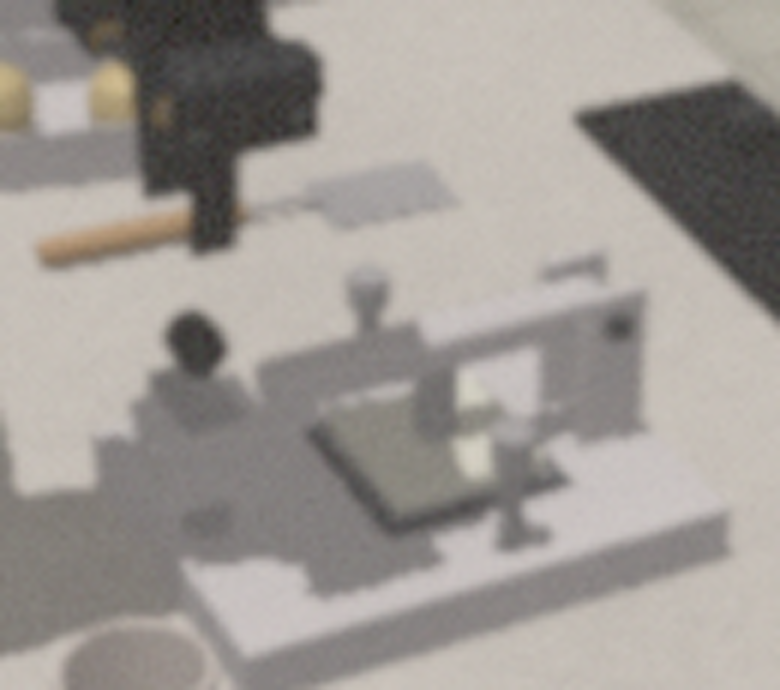

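```bash
python3 -c "
from h import *
c=read_camera('wrist')
for z in (148,155,162): print(z,fatz(c,(381.5/1.5-.5,304/1.5-.5),z))
print(fatz(c,(381.5/1.5-.5,281/1.5-.5),148), state()['eef_pos'])"
```

```text
148 [455.51858827  13.87474654 148.        ]
155 [453.29501515  13.61856937 155.        ]
162 [451.07144204  13.3623922  162.        ]
[441.96498042  13.09309206 148.        ] [457.17642711   8.425653   198.25684077]
```

Request:
play_rows(moves=[[0.0035,0.005,0.02,0.003,-0.012,0,60],[0,0,0.02,0,0,0,60],[0,0,0,0,0,0,60],[0,0,0,0,0,0,60]])

```text
t: 13.05
eef_pos: [457.5, 11.1, 156.0]
tcp_rot: [-3.141, 0.002, -3.092]
ft_force: [-0.5, -0.2, -0.1]
opening: 0.6
```

```bash
python3 look2.py 16
```

```text
t 13.05 pos [457.5  11.1 156. ] rpy [-3.141e+00  2.000e-03 -3.092e+00] F [-0.5 -0.2 -0.1] op 0.6
delta tool mm [ 4.2  1.9 40. ] rot [-0.     0.002 -0.004]
```

View pics/w16.png

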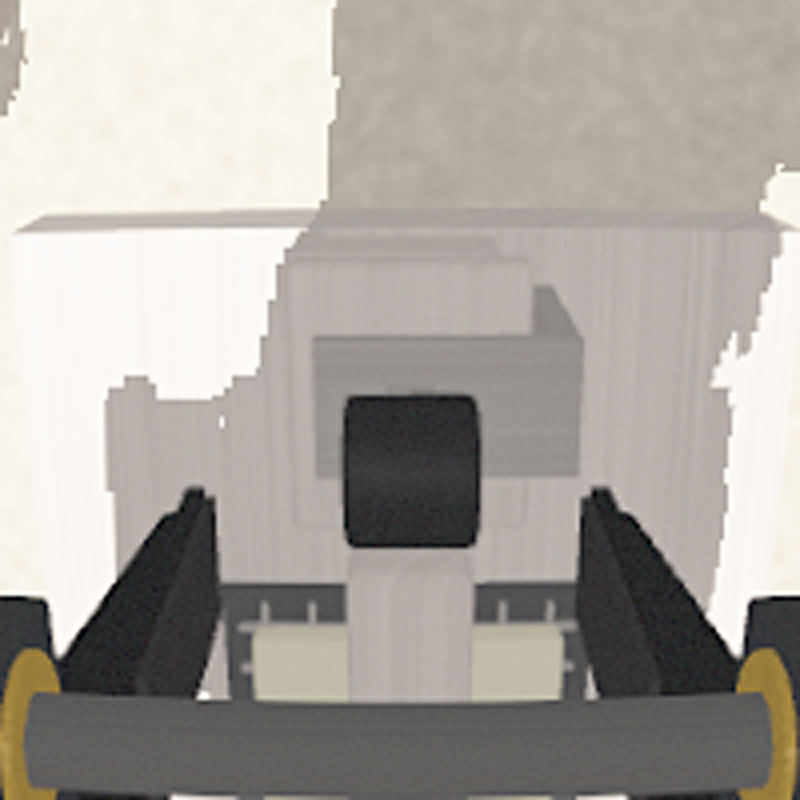

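View pics/s16.png

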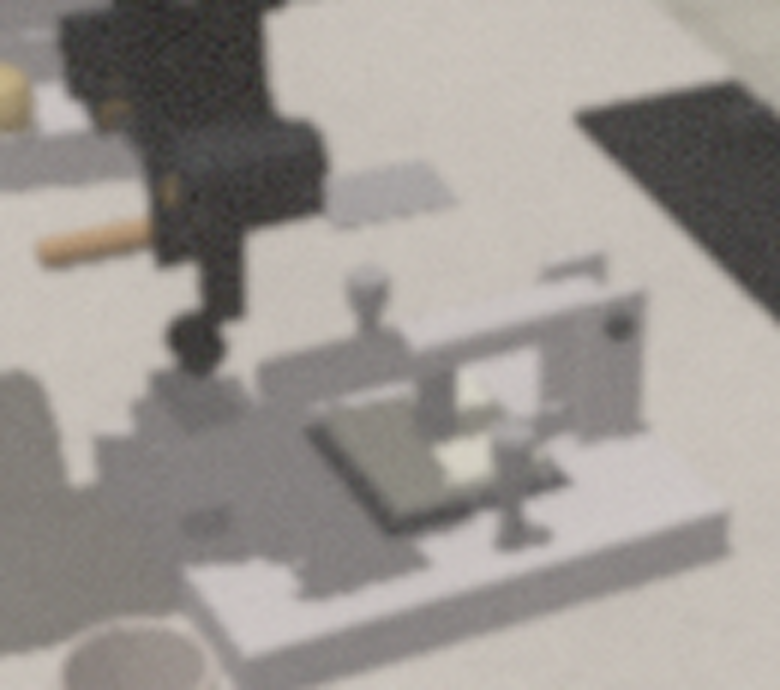

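Request:
play_rows(moves=[[0.004,0.0025,0.015,0,0,0,60],[0,0,0.013,0,0,0,60],[0,0,0.01,0,0,0,60],[0,0,0,0,0,0,60]])

```text
t: 13.55
eef_pos: [456.0, 12.7, 119.8]
tcp_rot: [-3.14, 0.009, -3.092]
ft_force: [0.8, 0.1, 0.3]
opening: 0.6
```

```bash
python3 look2.py 17
```

```text
t 13.55 pos [456.   12.7 119.8] rpy [-3.14   0.009 -3.092] F [0.8 0.1 0.3] op 0.6
delta tool mm [2.7 0.2 3.8] rot [-0.002  0.009 -0.004]
```

View pics/w17.png

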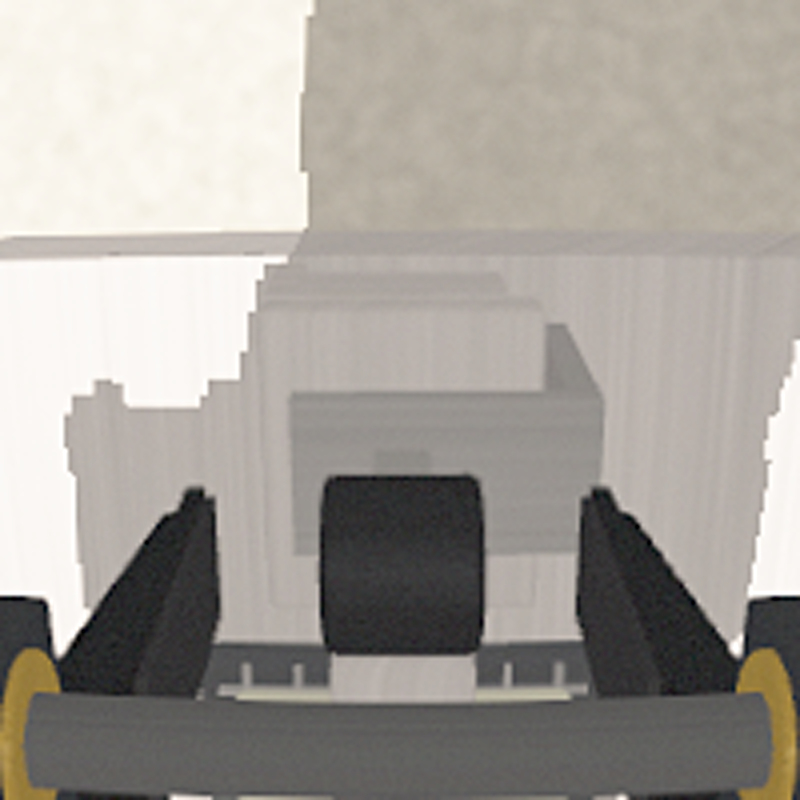

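View pics/s17.png

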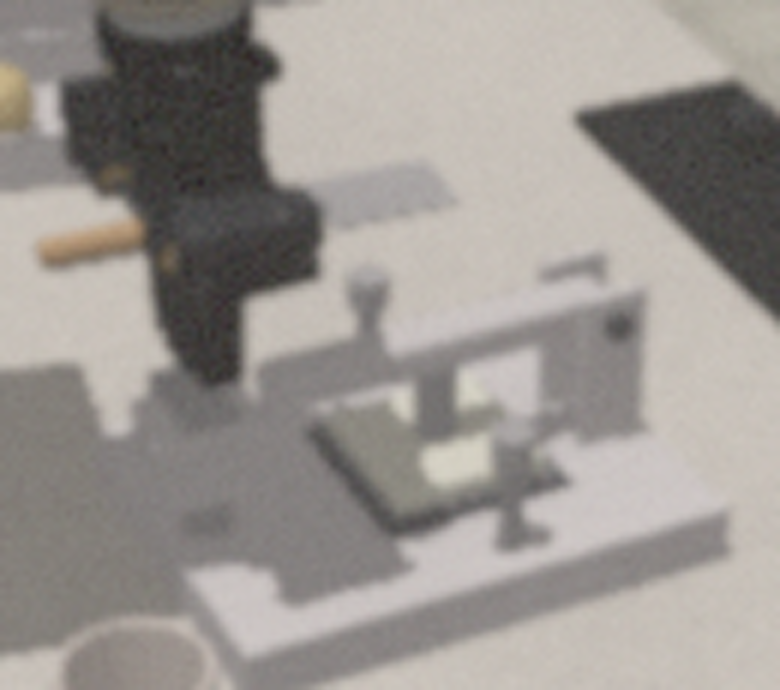

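Request:
play_rows(moves=[[0.003,0.0005,0.003,0,0.009,0,50],[0,0,0,0,0,0,35],[0,0,0,0,0,0,30],[0,0,0,0,0,0,25],[0,0,0,0,0,0,15],[0,0,0,0,0,0,0],[0,0,0,0,0,0,0],[0,0,0,0,0,0,0]])

```text
t: 14.45
eef_pos: [454.0, 13.2, 119.0]
tcp_rot: [-3.14, 0.003, -3.092]
ft_force: [1.1, 0.9, -0.3]
opening: 0.251
```

```bash
python3 look2.py 18; python3 -c "
from h import *
print(state()['moment'],state()['joints'])"
```

```text
t 14.45 pos [454.   13.2 119. ] rpy [-3.140e+00  3.000e-03 -3.092e+00] F [ 1.1  0.9 -0.3] op 0.251
delta tool mm [ 0.7 -0.3  3. ] rot [-0.002  0.003 -0.004]
[ 0.14514133 -0.04099308  0.12048442] [-0.11562023  0.35659916  2.04990448 -0.00230019  0.73183363 -1.73441056]
```

View pics/w18.png

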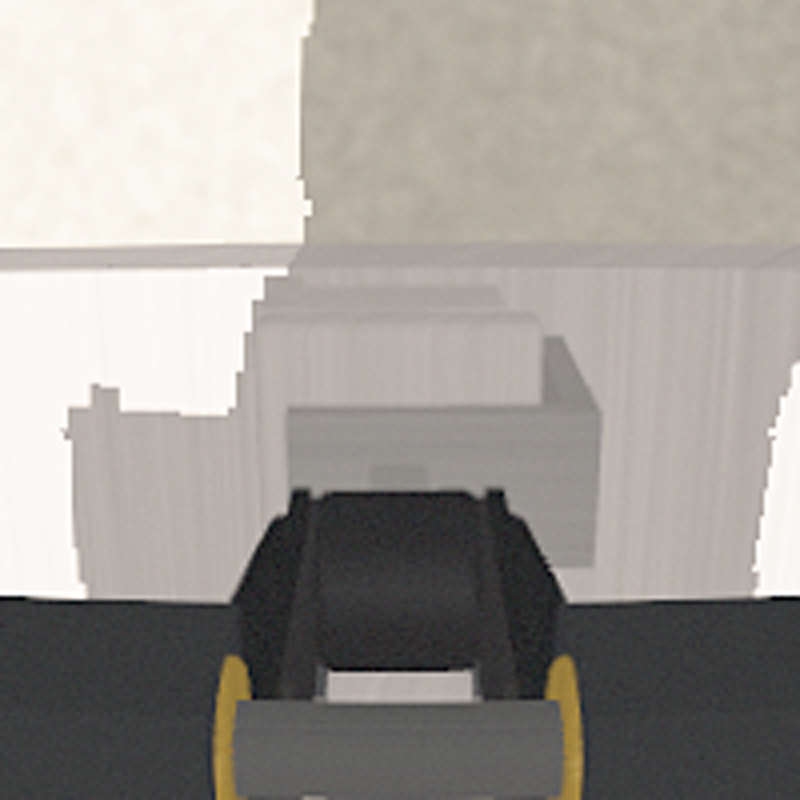

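View pics/s18.png

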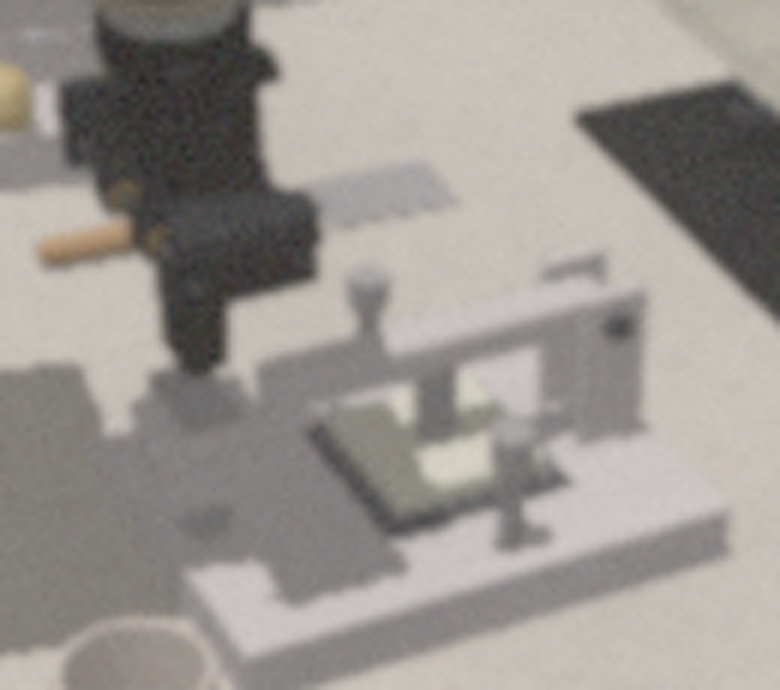

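Request:
play_rows(moves=[[0,0.004,0,0,0,0,0],[0,0.004,0,0,0,0,0],[0,0.004,0,0,0,0,0],[0,0.001,0,0,0,0,0]])

```text
t: 14.95
eef_pos: [453.4, 24.5, 119.0]
tcp_rot: [-3.135, 0.003, -3.091]
ft_force: [0.1, -7.9, -0.7]
opening: 0.248
```

Request:
play_rows(moves=[[0,0.002,0,0,0,0,0],[0,0,0,0,0,0,0],[0,0,0,0,0,0,0]])

```text
t: 15.25
eef_pos: [453.4, 25.0, 119.0]
tcp_rot: [-3.132, 0.002, -3.09]
ft_force: [-0.5, -6.8, -0.9]
opening: 0.251
```

Run:
```python
from h import *
s=state(); print(s['eef_pos'],s['ft_force'],s['tcp_rot'],s['joints'])
P=np.load('P.npy')
# plan: knob path
R0=Ro.from_euler('xyz',s['tcp_rot']); p0=np.array(s['eef_pos'])
c,sn=np.cos(P[2]),np.sin(P[2]); h=np.array([P[0]+c*115,P[1]+sn*115,109]); ax=np.array([-sn,c,0])
# pivot through grasp: TCP true z = read + 27 (offset) -> use real height ~ +27
pt=p0+[0,0,27]
for off in (0,27):
  prev=(R0,p0+[0,0,off]); 
  for th in np.arange(.05,.40,.05):
    Q=Ro.from_rotvec(ax*th); p=h+Q.apply(p0+[0,0,off]-h); R=Q*R0
    d=prev[0].inv().apply(p-prev[1]); r=(prev[0].inv()*R).as_rotvec()
    print(off,round(th,2),d.round(2),r.round(3),p.round(1)); prev=(R,p)
```

```text
[453.36778684  25.02828181 119.04468097] [-0.49707958 -6.76274239 -0.94745053] [-3.13178982e+00  2.42276571e-03 -3.08955913e+00] [-0.08436844  0.35666739  2.04984176 -0.01404752  0.73139927 -1.69674889]
0 0.05 [ -0.82  -0.11 -11.45] [ 0.    0.05 -0.  ] [454.2  25.1 130.5]
0 0.1 [ -0.82  -0.11 -11.45] [ 0.    0.05 -0.  ] [455.5  25.1 141.9]
0 0.15 [ -0.82  -0.11 -11.45] [ 0.    0.05 -0.  ] [457.4  25.2 153.2]
0 0.2 [ -0.82  -0.11 -11.45] [ 0.    0.05 -0.  ] [459.9  25.4 164.4]
0 0.25 [ -0.82  -0.11 -11.45] [ 0.    0.05 -0.  ] [463.   25.5 175.5]
0 0.3 [ -0.82  -0.11 -11.45] [ 0.    0.05 -0.  ] [466.6  25.7 186.4]
0 0.35 [ -0.82  -0.11 -11.45] [ 0.    0.05 -0.  ] [470.7  26.  197.1]
27 0.05 [ -2.17  -0.11 -11.41] [ 0.    0.05 -0.  ] [455.5  25.1 157.5]
27 0.1 [ -2.17  -0.11 -11.41] [ 0.    0.05 -0.  ] [458.2  25.3 168.8]
27 0.15 [ -2.17  -0.11 -11.41] [ 0.    0.05 -0.  ] [461.5  25.5 179.9]
27 0.2 [ -2.17  -0.11 -11.41] [ 0.    0.05 -0.  ] [465.3  25.7 190.9]
27 0.25 [ -2.17  -0.11 -11.41] [ 0.    0.05 -0.  ] [469.6  25.9 201.6]
27 0.3 [ -2.17  -0.11 -11.41] [ 0.    0.05 -0.  ] [474.5  26.2 212.2]
27 0.35 [ -2.17  -0.11 -11.41] [ 0.    0.05 -0.  ] [479.9  26.5 222.4]
```

Request:
play_rows(moves=[[0,0.003,0,0,0,0,0],[0,0.0005,0,0,0,0,0]])

```text
t: 15.45
eef_pos: [453.2, 27.4, 119.0]
tcp_rot: [-3.13, 0.002, -3.09]
ft_force: [-0.3, -9.3, -1.4]
opening: 0.25
```

Request:
play_rows(moves=[[-0.0008,0.0003,-0.0057,0,0.025,0,0],[-0.0008,0.0003,-0.0057,0,0.025,0,0]])

```text
t: 15.65
eef_pos: [454.0, 27.0, 130.1]
tcp_rot: [-3.127, -0.051, -3.09]
ft_force: [-1.8, -8.6, -3.3]
opening: 0.252
```

Request:
play_rows(moves=[[-0.0015,0.0004,-0.0114,0,0.05,0,0],[-0.0015,0.0004,-0.0114,0,0.05,0,0]])

```text
t: 15.85
eef_pos: [457.0, 27.0, 152.7]
tcp_rot: [-3.125, -0.158, -3.092]
ft_force: [-2.7, -7.2, -2.9]
opening: 0.25
```

```bash
python3 look2.py 19; python3 -c "
from h import *
print(state()['moment'])"
```

```text
t 15.85 pos [457.   27.  152.7] rpy [-3.125 -0.158 -3.092] F [-2.7 -7.2 -2.9] op 0.25
delta tool mm [ -1.4 -13.4  37.2] rot [-0.017 -0.158 -0.003]
[-1.05571742  0.53420296  0.19789063]
```

View pics/s19.png

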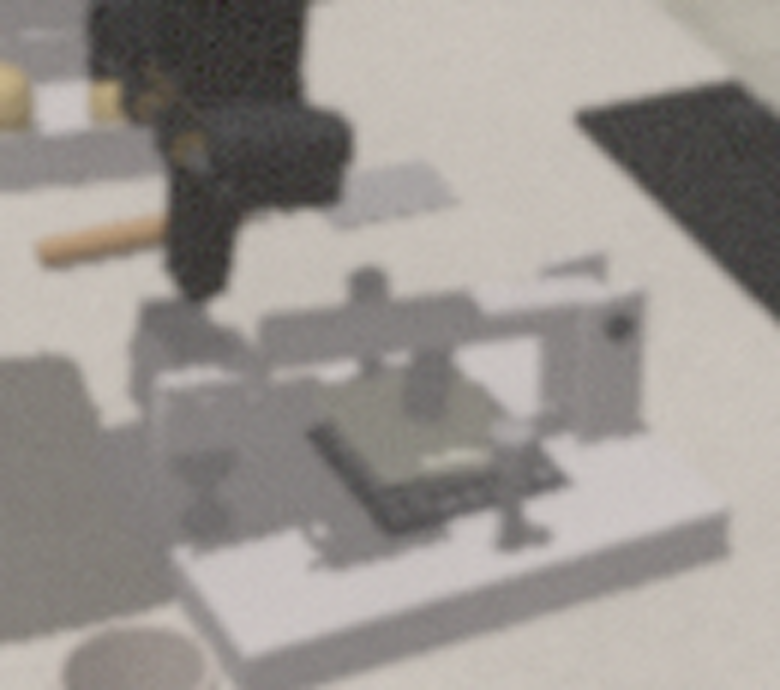

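View pics/w19.png

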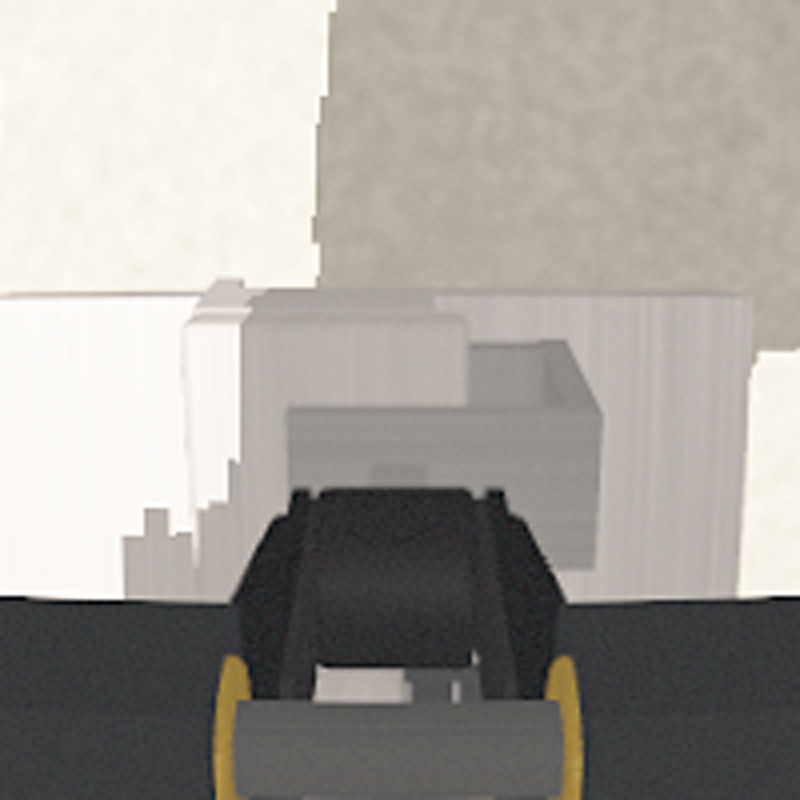

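Request:
play_rows(moves=[[-0.001,0.0004,-0.0114,0,0.047,0,0],[-0.001,0.0004,-0.0114,0,0.047,0,0],[-0.001,0.0004,-0.0114,0,0.047,0,0]])

```text
t: 16.25
eef_pos: [465.5, 26.9, 185.7]
tcp_rot: [-3.119, -0.307, -3.095]
ft_force: [-0.6, -8.4, -4.2]
opening: 0.251
```

Request:
play_rows(moves=[[-0.001,0.0004,-0.0105,0,0.045,0,0],[0,0.0003,0,0,0,0,0],[0,0,0,0,0,0,0]])

```text
t: 16.55
eef_pos: [469.3, 25.5, 195.8]
tcp_rot: [-3.113, -0.36, -3.098]
ft_force: [-1.2, -8.1, -3.2]
opening: 0.25
```

```bash
python3 look2.py 20; python3 -c "
from h import *
s=state();print(s['moment'],s['eef_pos'],s['ft_force'],s['tcp_rot'],s['joints'])"
```

```text
t 16.55 pos [469.3  25.5 195.8] rpy [-3.113 -0.36  -3.098] F [-1.2 -8.1 -3.2] op 0.25
delta tool mm [-12.5  -9.7  80.8] rot [-0.027 -0.36  -0.004]
[-0.5644286  -0.38538394  0.45727861] [469.32979542  25.4872006  195.78412403] [-0.9864623  -7.16028134 -2.47620901] [-3.11283327 -0.35921338 -3.09777442] [-0.04808141  0.4344578   1.70703351 -0.06235584  1.35585466 -1.64365922]
```

View pics/s20.png

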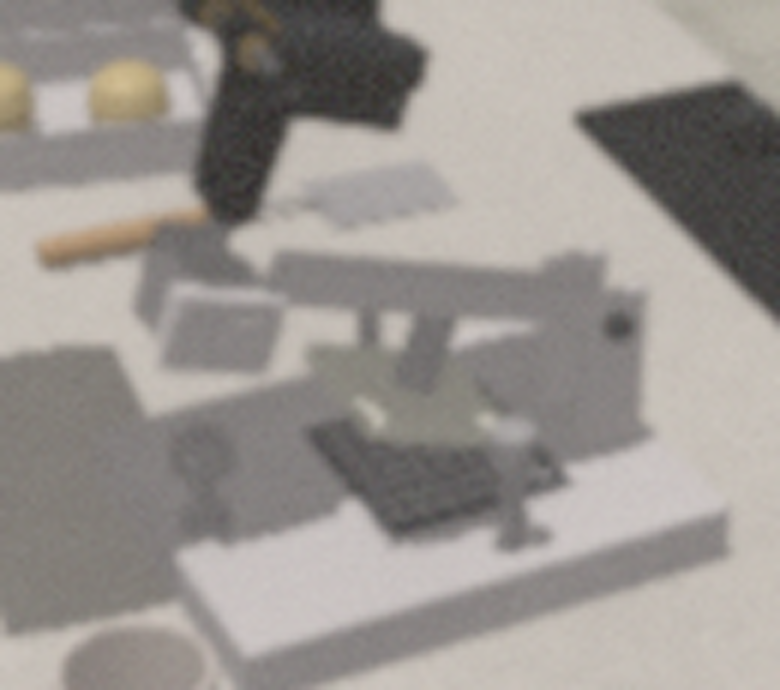

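View pics/w20.png

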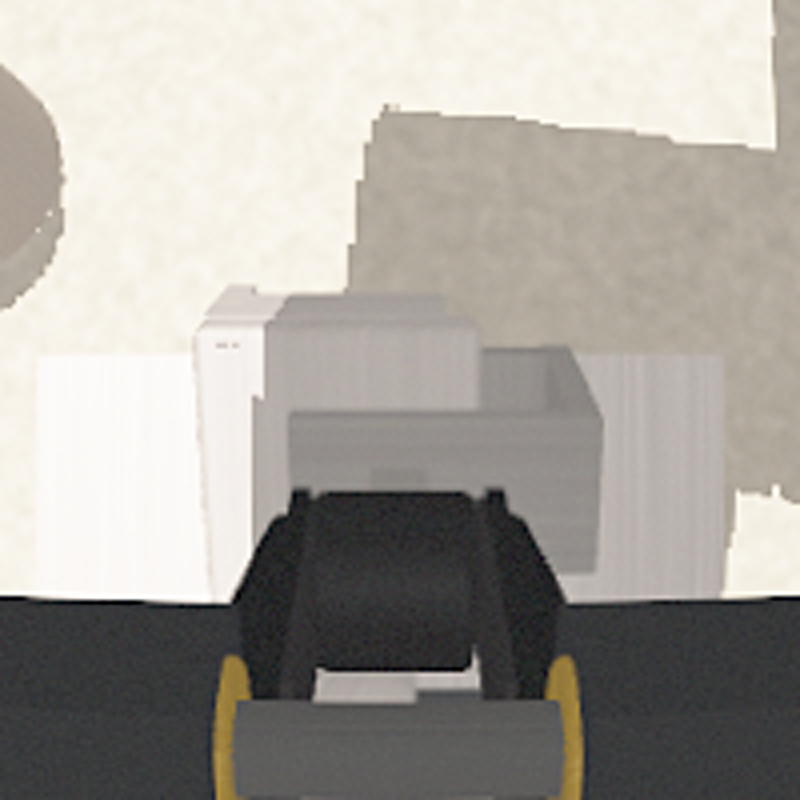

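Run:
```python
from h import *
P=np.load('P.npy'); c,s=np.cos(P[2]),np.sin(P[2])
def W(X,th):
    x,z=X[0]-115,X[2]-109
    x,z=x*np.cos(th)+z*np.sin(th)+115,-x*np.sin(th)+z*np.cos(th)+109
    return np.array([P[0]+c*x-s*X[1],P[1]+s*x+c*X[1],z])
S=read_camera('side'); sc=6
im=cv2.resize(np.ascontiguousarray(S['img'][120:235,190:320,::-1]),None,fx=sc,fy=sc,interpolation=cv2.INTER_CUBIC)
for th,col in ((.31,(255,0,0)),(.35,(0,0,255)),(.39,(0,255,0))):
    for a,b in (((-80,-14,120),(85,-14,120)),((-85,-26,94),(-145,-26,94)),((-80,-14,98),(85,-14,98))):
        q=[tuple(int(v) for v in (proj(S,W(X,th))+.5-[190,120])*sc) for X in (a,b)]
        cv2.line(im,q[0],q[1],col,1)
cv2.imwrite('pics/s21.png',im)
```

```text
(no output)
```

View pics/s21.png

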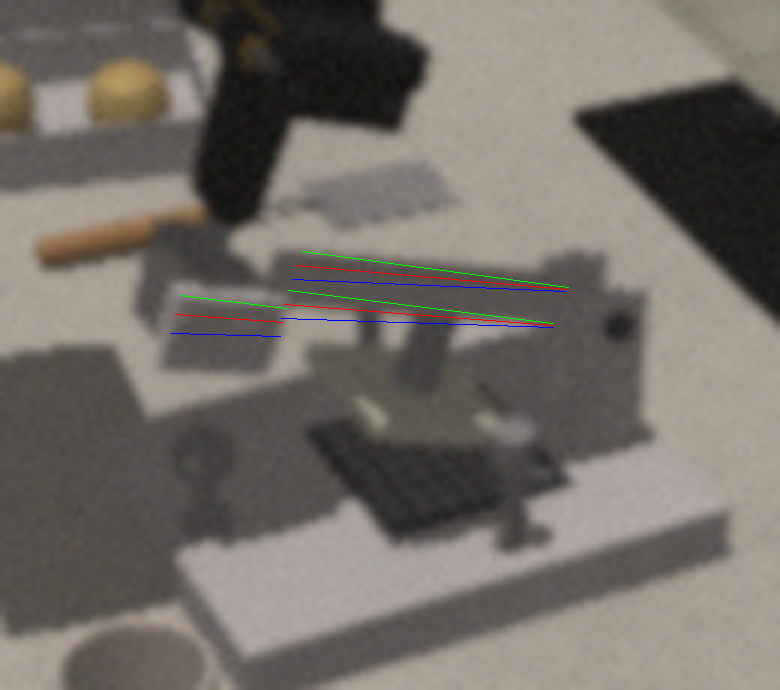

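Request:
play_rows(moves=[[0,0.001,-0.002,0,0.01,0,0],[0,0,0,0,0,0,0],[0,0,0,0,0,0,0],[0,0,0,0,0,0,0]])

```text
t: 17.1
eef_pos: [469.6, 23.6, 196.8]
tcp_rot: [-3.107, -0.371, -3.1]
ft_force: [-0.4, -7.3, -2.1]
opening: 0.254
```

Request:
play_rows(moves=[[0,0,0,0,0,0,0],[0,0,0,0,0,0,0],[0,0,0,0,0,0,0],[0,0,0,0,0,0,0]])

```text
t: 17.5
eef_pos: [469.1, 20.9, 195.9]
tcp_rot: [-3.101, -0.373, -3.102]
ft_force: [-0.9, -6.5, -1.6]
opening: 0.252
```

```bash
python3 look2.py 22; python3 -c "
from h import *
T=read_camera('top'); crop(T,200,130,380,230,4,'t22')
s=state(); print(s['t'],s['eef_pos'],s['qvel'].round(4))"
```

```text
t 17.5 pos [469.1  20.9 195.9] rpy [-3.101 -0.373 -3.102] F [-0.9 -6.5 -1.6] op 0.252
delta tool mm [-14.1  -4.2  80.6] rot [-0.037 -0.373 -0.007]
17.65 [469.11681152  20.96454151 195.9041235 ] [ 0.0003  0.0001  0.0005  0.0019 -0.0006  0.0008]
```

View pics/s22.png

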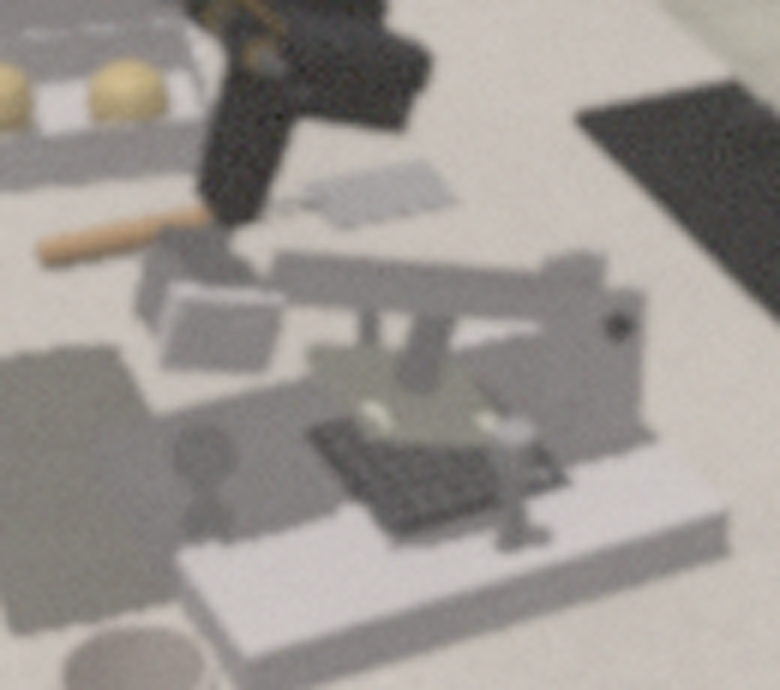

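View pics/t22.png

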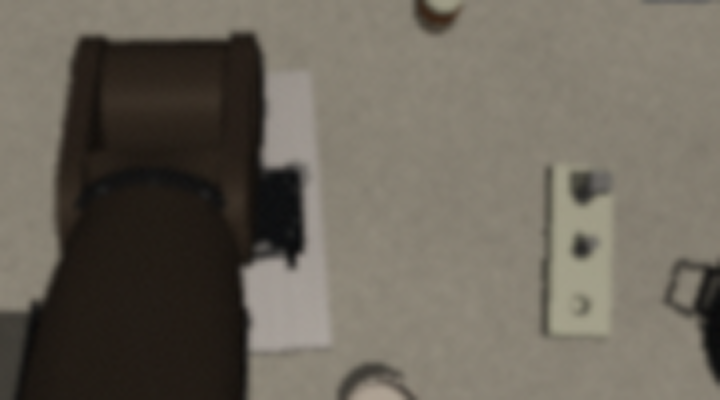

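```bash
python3 -c "
from cell import *
s=state(); print(s['t'],s['eef_pos'],s['ft_force'],s['opening']); print(job_done())"
```

```text
17.65 [469.11681152  20.96454151 195.9041235 ] [-1.74846429 -6.73936365 -2.86842882] 0.2524031843865091
the job is handed in; nothing more can be done
None
```

I handed the job in at 17.65 s with the guide pin in its bore and the gripper holding the arm raised and still. No verdict was reported.

**Guide pin:** The round-headed pin came from the rack hole nearest the robot. It bottomed with 12.5 N at z 65.2 mm, against 65.7 mm predicted for fully home. It was released and still stood upright, head up, in the last side view.

**Latch and arm:** I pulled the knob about 14 mm towards the press's +y while the arm was still down, then lifted the arm. The measured pose and the arm-angle overlay both put the angle at about 0.35 rad. That puts the coupler about 80 mm above the stud top. The joints were standing still when I handed in.

**Checks that disagreed:**
- **Fingertip height:** The fingertips sat about 27 mm higher than the given tool geometry implied, so my first close on the pin missed just above its head. I corrected this from the pictures.
- **Latch creep:** The latch eased back to roughly 8 mm pulled while I held the arm up. This happened only during move rows, and it was clear of the stud by then. It did not move further while the arm stood still.

I did not touch any bystanders. The two left in the rack stand where they were. My last pictures did not cover everything on the counter.

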